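# Press the freshly glued cases under the hanging weight

## Robot

A 6-joint arm with a two-finger parallel gripper is mounted at the origin on the work surface. World frame = base frame: x ahead of the robot, y to its left, z up, the work surface at z = 0. Lengths are in mm, angles in rad, forces in N, time in s.
With the tool pointing down it reaches from about 275 to 750 mm from the base axis. Payload 10.2 kg.
Tool frame: the origin (TCP) lies between the finger pads; the fingertips stand 11 mm ahead of it and the grasp point (between the pads) lies 8 mm behind it (ctrl.tip_extent is the distance from the TCP to the fingertips, in mm); z points along the fingers, y is the direction in which the jaws open and shut (so a half turn about z gives the same grasp; the last joint's range is limited). The gripper opens to 85 mm and grips with 20 to 120 N. Pads are 22 mm wide; open, the fingers measure 114 mm over their backs; the gripper's body (76 mm by 85 mm) begins 54 mm behind the grasp point. The pads swing forward as they close: fully open they stand 13 mm farther back than shut.
Start: joints at [0.928, 0.313, 1.498, -0, 1.331, -0.223], TCP at [213.991, 479.415, 242.294] pointing down, gripper open.
Joint ranges: [-2.94, 2.94], [-0.97, 2.17], [0.19, 2.56], [-1.23, 4.37], [0.02, 3.11], [-2.88, 2.88]. Speed limits (rad/s): [2.39, 2.39, 3.01, 3.14, 3.14, 3.14].

## Interface

Orientations are given as a unit quaternion [w, x, y, z].
In Python, from rig import ctrl gives the robot as it stands.
- The arm moves only by the tool apply_moves, never from a script. Its argument "commands" is a list of rows, each a list of 5 numbers: the finger opening in cm, from 0 to 8.54, then the shift along the tool's x, y, z in cm, then the turn about the tool's z in rad. In form: [[jaw, dx, dy, dz, roll], ...]. A call has 1 to 12 rows; each row shifts and turns the commanded pose from where the row before left it, along the tool's axes as they then stand; what a row does not reach is not made up. A row lasts 1/12 s, in which the tool goes at most 41.7 mm and 7.16 degrees, less where a joint would pass 70% of its speed; a pose out of reach is approached as far as the arm can. A call with a gripper value outside its range is refused whole. The fingers move at their own pace and stop on an object; "squeeze" is the grip in N (left out, the last holds). Time passes only in rows, so rows that do not move let the fingers close. It gives the time, the measured TCP pose, the force and the opening at its end, in the units of the state.
- ctrl.sense(): the state, without advancing time (a new reading comes with each control period).
- ctrl.capture(name): name is "scene" or "top" or "wrist"; returns the picture (420x560x3 uint8, red, green, blue); there is no depth.
- ctrl.camera_info(name): a dict with "fov_y" (degrees; the focal length in pixels is half the picture's height over the tangent of half this angle, whatever the lens; pixels are square), "cx", "cy" (the principal point, pixels), "camera_from_world" (4x4, takes a point from world to camera coordinates). Camera axes: x right, y down, z forward; pixel columns grow to the right and rows downward; lengths in mm; the calibration is good to about 2 mm. A picture is of the moment at which its call begins: read the wrist's pose just before it. camera_info takes no time and is no camera call; for the wrist camera it gives the pose at the moment of the call.
- ctrl.finish_job(): hands the job in, once; it reports no verdict.
The state is a dict: "time_s": time; "joints": joint angles; "dq": joint speeds; "tau": joint torques, N m; "eef_pos": TCP position; "ee_rot": TCP orientation; "force": force on the tool from outside, world axes, zero at the start; "wrist_torque": the same for the moment, N m; "grip_width": opening from 0.0 (shut) to 1.0 (fully open).
Only numpy, scipy, OpenCV 4.12 (cv2) and the standard library are available. Lean on these libraries where they do the work, as an engineer would, in place of code of your own. Each camera call takes 0.05 s, during which the arm holds its last target.

## Task

The lids of the wooden cases have just been glued and must be pressed: first clear the wood offcut from the steel pressing plate into the green scrap tray. Then stack all the cases that are there squarely into one column centred on the plate, lids up, their long sides along the plate's long side, all the large dark ones below the small pale ones. Finally lift the weight off its hook and stand it upright in the middle of the top case, leaving the other things on the bench where they are.

Things in the scene. Friction and masses are not known exactly. Their poses are not given: they have to be found in the camera images.
- large1: closed large dark-brown wooden case with its lid glued on, brass trim, 92 long (x) x 64 wide (y) x 34 high, about 0.18 kg; origin at the centre of its underside, x along its length, y across its width, z up. May be absent
- large2: closed large dark-brown wooden case with its lid glued on, brass trim, 92 long (x) x 64 wide (y) x 34 high, about 0.18 kg; origin at the centre of its underside, x along its length, y across its width, z up. May be absent
- large3: closed large dark-brown wooden case with its lid glued on, brass trim, 92 long (x) x 64 wide (y) x 34 high, about 0.18 kg; origin at the centre of its underside, x along its length, y across its width, z up. May be absent
- small1: closed small pale wooden case with its lid glued on, copper trim, 76 long (x) x 52 wide (y) x 30 high, about 0.12 kg; origin at the centre of its underside, x along its length, y across its width, z up. May be absent
- small2: closed small pale wooden case with its lid glued on, copper trim, 76 long (x) x 52 wide (y) x 30 high, about 0.12 kg; origin at the centre of its underside, x along its length, y across its width, z up. May be absent
- small3: closed small pale wooden case with its lid glued on, copper trim, 76 long (x) x 52 wide (y) x 30 high, about 0.12 kg; origin at the centre of its underside, x along its length, y across its width, z up. May be absent
- plate: bare steel pressing plate fixed to the bench, 110 (x, its long side) x 90 (y) x 8 high, a red line along each long edge; origin at the centre of its underside, so its top is 8 above the origin. At the start the offcut lies on it
- offcut: loose wood offcut, 70 (x) x 32 (y) x 25 high, 0.05 kg; origin at the centre of its underside
- tray: green open scrap tray fixed to the bench, 140 (x) x 110 (y) x 35 high outside, walls and floor 5 thick; origin at the centre of its underside
- stand: grey hook stand fixed at the back, left or right of the middle; origin on the bench about below the hanging weight. A flat steel arm 12 wide, 8 thick, top face 150 above the bench, runs level along the stand's x from the post (x = +58 to +72, 150 high) to a red upturned tip at x = -28 to -22; its open end points to the stand's -x
- hook_tip (a point): top of the red upturned tip of the hook arm, 12 above the arm's top face, 162 above the bench. To free the weight: raise it 13 to 30 (21 is the middle), then draw it 60 along the stand's -x
- weight: pressing weight, 0.6 kg: dark steel cylinder 50 diameter, 45 high; two 8 thick uprights at y = +-22 carry a yellow grip bar 52 wide (y) x 14 thick (x) x 28 high (85 to 113 above the base). The window between, 36 wide and 40 high, has the hook arm through it along x: the grip bar rests on the arm, the base 65 above the bench. Origin at the centre of its base, z up
- glue: bystander: white glue bottle, 48 in diameter, 120 high; origin at its base
- wax: bystander: brass-coloured tin, 48 in diameter, 28 high; origin at its base
- driver: bystander: screwdriver lying on the bench
- brush: bystander: brush lying on the bench
- wedge: bystander: blue sanding block 90 x 40 x 30 high; origin at the centre of its underside
- jar: bystander: amber jar with a steel lid, 56 in diameter, 60 high; origin at its base

How it is judged:
By the outcome, as a careful person would: the job done as asked, in the order asked, and still so for the second after the job is handed in, with the robot touching nothing.
Of large1, large2, large3 only 2 to 3 are there at a start; the rules pass over those that are not, and their reading is None.
Of small1, small2, small3 only 2 to 3 are there at a start; the rules pass over those that are not, and their reading is None.
At some moment in a run one of offcut, large1, large2, large3, small1, small2, small3 may be knocked a few centimetres aside while the robot is not near it.
It also fails if it takes over 210 s, if anything falls off the work surface, if the arm or the gripper's body presses on something with over 40 N, if the wrist force passes 120 N, or if a joint passes its speed limit or range.

## Working session

There is one attempt and no reset: what is moved stays moved. The work goes in short steps, Python scripts to look and compute and a tool call to move; the robot and the scene stay as the last step left them, time stands still between calls to the robot, and variables do not carry over. Pictures are saved under pics/ and viewed, and the job is handed in when it is done.

Besides the shell and the picture viewer there is one more tool, called after "Call:" by a JSON object that holds its "op" and its "data", one argument or row to a line. apply_moves: Moves the arm, as the interface text tells. Its arguments: {"type":"object","properties":{"commands":{"type":"array"},"squeeze":{"type":"number"}},"required":["commands"]}

```bash
ls; mkdir -p pics
python3 - <<'E'
from rig import ctrl
import cv2
print(ctrl.sense())
for n in ["scene","top","wrist"]:
    i=ctrl.camera_info(n);print(n,i)
    cv2.imwrite(f"pics/{n}0.png",ctrl.capture(n)[:,:,::-1])
E
```

```text
pics
{'time_s': 0.0, 'joints': array([ 9.27599817e-01,  3.13457269e-01,  1.49845293e+00, -1.96896272e-06,
        1.33098553e+00, -2.23420781e-01]), 'dq': array([-0.00108839,  0.00180488, -0.00151884, -0.00082646,  0.00085413,
        0.00016252]), 'tau': array([-2.41716014e-03, -4.12272227e+01, -2.59735876e+01, -3.80715319e-04,
        4.29184962e-03,  7.31015717e-06]), 'eef_pos': array([213.83737109, 479.20881532, 241.72537745]), 'ee_rot': array([-2.72697721e-04,  2.08349953e-01,  9.78054126e-01, -5.91726095e-04]), 'force': array([-0.26491503,  0.65897565, -0.15856308]), 'wrist_torque': array([ 0.04178844, -0.04039137, -0.01461312]), 'grip_width': 1.0002227477640087}
scene {'fov_y': 43.67229272081834, 'cx': 279.89348585446743, 'cy': 213.96816409972206, 'camera_from_world': array([[-8.09476704e-01,  5.87130925e-01,  4.97424377e-03,
         4.12540126e+02],
       [ 3.80764615e-01,  5.31370955e-01, -7.56745146e-01,
        -6.70473851e+01],
       [-4.46951646e-01, -6.10673551e-01, -6.53691089e-01,
         1.70257455e+03],
       [ 0.00000000e+00,  0.00000000e+00,  0.00000000e+00,

[... 223 characters left out ...]
  [-9.69972245e-01, -9.52193855e-02, -2.23801501e-01,
         5.26871033e+02],
       [ 2.22988752e-01,  1.92298434e-02, -9.74631330e-01,
         1.19814300e+03],
       [ 0.00000000e+00,  0.00000000e+00,  0.00000000e+00,
         1.00000000e+00]])}
wrist {'fov_y': 64.27043063721005, 'cx': 285.8063197176871, 'cy': 214.64694871811693, 'camera_from_world': array([[ 4.08353880e-01,  9.12823567e-01, -4.95047989e-04,
        -5.24519808e+02],
       [ 8.77979429e-01, -3.92617743e-01,  2.73867542e-01,
        -3.48970188e+01],
       [ 2.49798382e-01, -1.12269515e-01, -9.61767292e-01,
         3.78962540e+02],
       [ 0.00000000e+00,  0.00000000e+00,  0.00000000e+00,
         1.00000000e+00]])}
```

View pics/scene0.png

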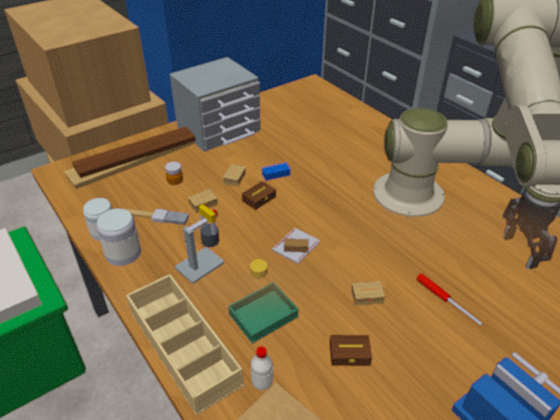

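View pics/top0.png

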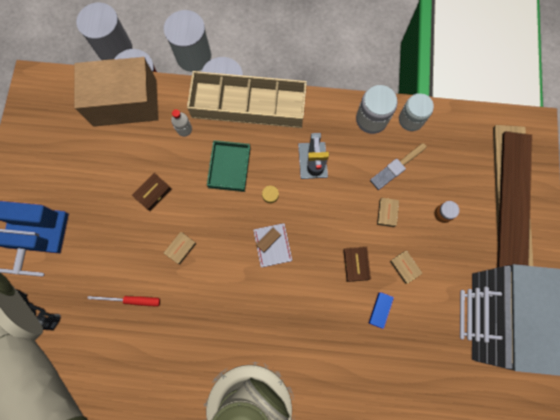

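View pics/wrist0.png

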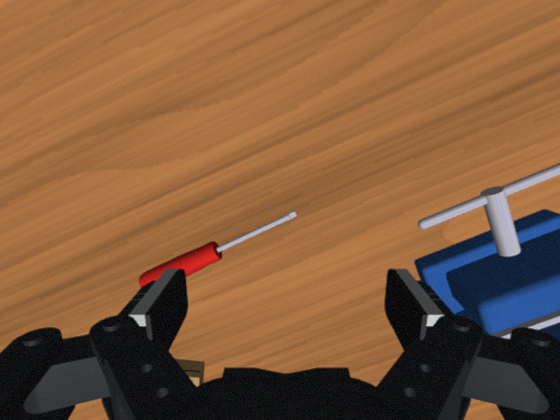

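The top view shows two large cases at (152,192) and (357,264), and three small ones at (180,248), (388,211) and (407,267). The plate with the offcut is at (272,243), the tray at (229,166) and the stand at (315,160). I'll zoom in and set up helpers.

```bash
cat > h.py <<'E'
import numpy as np, cv2
from rig import ctrl
from scipy.spatial.transform import Rotation as R
def f_of(i): return 210/np.tan(np.radians(i["fov_y"])/2)
def proj(i,P):
    T=i["camera_from_world"];p=T[:3,:3]@np.asarray(P,float)+T[:3,3];f=f_of(i)
    return np.array([f*p[0]/p[2]+i["cx"],f*p[1]/p[2]+i["cy"]])
def ray(i,uv):
    T=i["camera_from_world"];Rm=T[:3,:3];f=f_of(i)
    d=Rm.T@np.array([(uv[0]-i["cx"])/f,(uv[1]-i["cy"])/f,1.]);return -Rm.T@T[:3,3],d/np.linalg.norm(d)
def onz(i,uv,z):
    o,d=ray(i,uv);return o+d*(z-o[2])/d[2]
def tri(rs):
    A=np.zeros((3,3));b=np.zeros(3)
    for o,d in rs:
        M=np.eye(3)-np.outer(d,d);A+=M;b+=M@o
    p=np.linalg.solve(A,b);return p,[np.linalg.norm((np.eye(3)-np.outer(d,d))@(p-o)) for o,d in rs]
def rot():
    q=ctrl.sense()["ee_rot"];return R.from_quat([q[1],q[2],q[3],q[0]]).as_matrix()
def yaw():  # direction of tool y in world, mod pi
    m=rot();return np.arctan2(m[1,1],m[0,1])
def cap(n,save=None):
    i=ctrl.camera_info(n);im=ctrl.capture(n)[:,:,::-1].copy()
    if save: cv2.imwrite("pics/"+save+".png",im)
    return i,im
def go(P,yw=None):
    """print shift in tool axes (cm) to reach world P (mm), then roll to put tool y along yw"""
    s=ctrl.sense();m=rot();d=m.T@(np.asarray(P,float)-s["eef_pos"])/10
    n=int(np.ceil(np.linalg.norm(d)/4.1))
    print("t",round(s["time_s"],2),"shift",d.round(2),"rows",n,"per",(d/n).round(3))
    if yw is not None:
        r=-((yw-yaw()+np.pi/2)%np.pi-np.pi/2)   # tool z down: roll negative of world yaw
        k=int(np.ceil(abs(r)/.12));print("roll",round(r,4),"rows",k,"per",round(r/max(k,1),4),"j6 after",s["joints"][5]+r,"alt",s["joints"][5]+r-np.sign(r)*np.pi)
E
python3 - <<'E'
import cv2,numpy as np
t=cv2.imread("pics/top0.png");s=cv2.imread("pics/scene0.png")
cv2.imwrite("pics/z1.png",cv2.resize(t[120:330,120:300],None,fx=2.8,fy=2.8,interpolation=2))
cv2.imwrite("pics/z2.png",cv2.resize(t[120:330,290:470],None,fx=2.8,fy=2.8,interpolation=2))
cv2.imwrite("pics/z3.png",cv2.resize(s[150:370,150:400],None,fx=2.7,fy=2.7,interpolation=2))
E
```

```text
(no output)
```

View pics/z1.png

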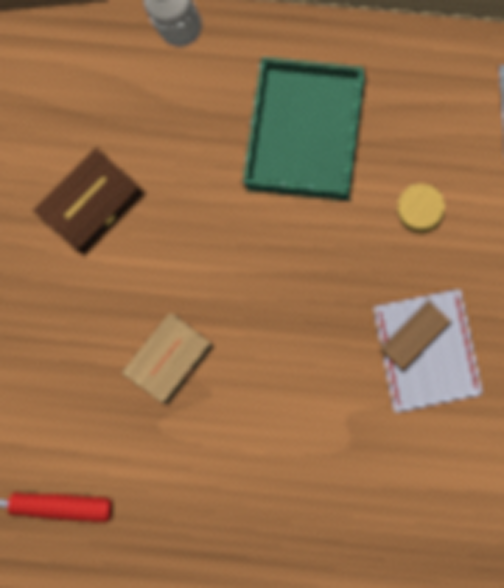

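View pics/z2.png

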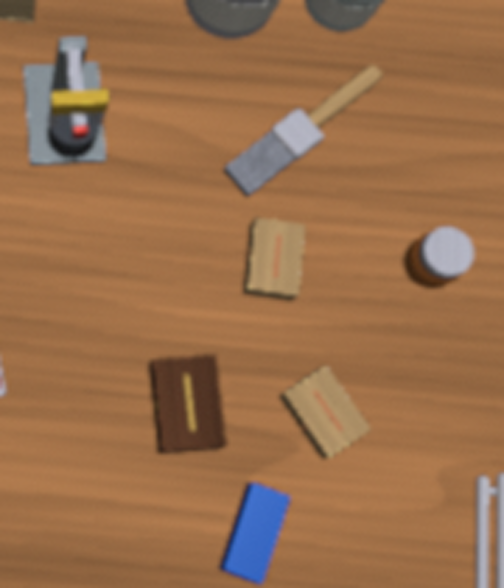

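View pics/z3.png

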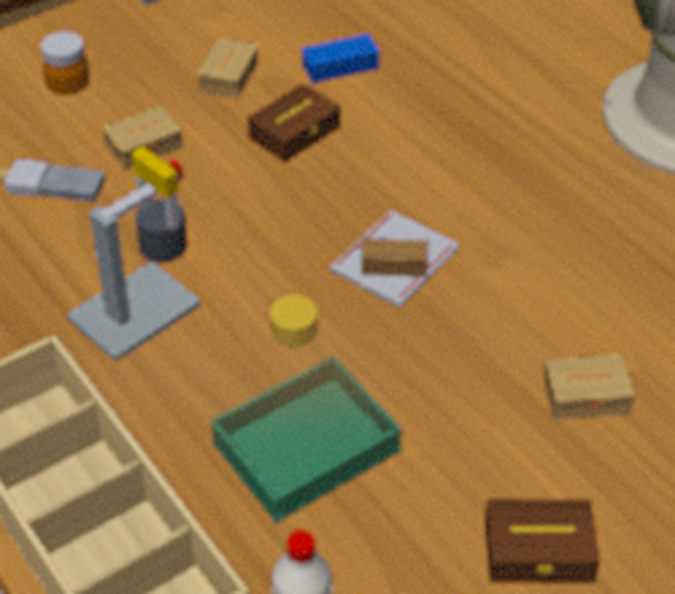

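All the cases stand lids up, with a strip along each length. The plate's red long edges run roughly along world x, and the hook's open end points toward the robot. Next, coarse positions.

Run:
```python
from h import *
it=ctrl.camera_info("top");isc=ctrl.camera_info("scene")
def z1(u,v):return (120+u/2.8,120+v/2.8)
def z2(u,v):return (290+u/2.8,120+v/2.8)
def z3(u,v):return (150+u/2.7,150+v/2.7)
for n,a,b,h in [("largeA",z1(88,198),z3(542,530),34),("largeB",z2(190,403),z3(293,112),34),("smA",z1(167,357),z3(589,377),30),("smB",z2(277,257),z3(143,131),30),("smC",z2(326,411),z3(231,60),30),("offcut",z1(417,335),z3(395,248),33),("tray",z1(304,130),z3(307,437),5),("wax",z1(421,207),z3(294,313),28),("bar",z2(80,97),z3(157,160),178),("tip",z2(80,129),z3(177,168),162),("plate",z1(429,349),z3(396,257),8)]:
    p,e=tri([ray(it,a),ray(isc,b)]);print(n,p.round(),np.round(e,1),onz(it,a,h).round())
```

```text
largeA [560. 346.  29.] [2.9 2.9] [561. 342.  34.]
largeB [ 408. -259.   30.] [2.1 2.1] [ 409. -260.   34.]
smA [406. 241.  26.] [2.5 2.5] [407. 239.  30.]
smB [ 566. -339.   23.] [3.3 3.3] [ 567. -340.   30.]
smC [ 412. -392.   28.] [4.2 4.2] [ 415. -395.   30.]
offcut [451.  -6.  31.] [2.6 2.6] [453.  -8.  33.]
tray [660. 135.  14.] [1.7 1.7] [665. 136.   5.]
wax [586.   4.  23.] [2.3 2.3] [586.   2.  28.]
bar [ 660. -117.  179.] [3.3 3.3] [ 664. -119.  178.]
tip [ 638. -120.  155.] [3.2 3.2] [ 638. -122.  162.]
plate [442. -18.   3.] [3.8 3.8] [444. -20.   8.]
```

Run:
```python
from h import *
i=ctrl.camera_info("wrist");T=i["camera_from_world"];m=rot();p=ctrl.sense()["eef_pos"]
c=-T[:3,:3].T@T[:3,3];print("cam in tool",m.T@(c-p),"axis",m.T@T[2,:3]); print("img x in tool",m.T@T[0,:3])
g=onz(i,(280,150),33);print("pixel 280,150 at z33, in tool",m.T@(g-p))
print(m.round(3),yaw())
go([430,-12,240],np.pi/2)
```

```text
cam in tool [  69.79252119   -0.17664768 -131.96750845] axis [-2.74116056e-01  3.69212348e-04  9.61696549e-01]
img x in tool [-8.05000109e-04  9.99999488e-01 -6.13369793e-04]
pixel 280,150 at z33, in tool [ 40.18720568  -5.82540741 208.88017691]
[[-0.913  0.408 -0.001]
 [ 0.408  0.913 -0.001]
 [ 0.    -0.001 -1.   ]] 1.1509510265116774
t 0.15 shift [-39.76 -36.05   0.21] rows 14 per [-2.84  -2.575  0.015]
roll -0.4198 rows 4 per -0.105 j6 after -0.6432368954502689 alt 2.498355758139524
```

Call:
{"op": "apply_moves", "data": {
  "commands": [
    [8.5,-3.0,-2.6,0,0],
    [8.5,-3.0,-2.6,0,0],
    [8.5,-3.0,-2.6,0,0],
    [8.5,-3.0,-2.6,0,0],
    [8.5,-3.0,-2.6,0,0],
    [8.5,-3.0,-2.6,0,0],
    [8.5,-3.0,-2.6,0,0],
    [8.5,-3.0,-2.6,0,0],
    [8.5,-3.0,-2.6,0,0],
    [8.5,-3.0,-2.6,0,0],
    [8.5,-3.0,-2.6,0,0],
    [8.5,-3.0,-2.6,0,0]
  ]
}}

```text
time_s: 1.15
eef_pos: [415.9, 45.8, 242.3]
ee_rot: [0.0, 0.209, 0.978, 0.0]
force: [0.5, 0.9, -0.1]
grip_width: 0.993
```

Run:
```python
from h import *
go([490,-10,240],np.pi/2)
```

```text
t 1.15 shift [-9.04 -2.07  0.24] rows 3 per [-3.014 -0.69   0.079]
roll -0.4201 rows 4 per -0.105 j6 after -1.7429477051603026 alt 1.3986449484294905
```

Call:
{"op": "apply_moves", "data": {
  "commands": [
    [8.5,-3.0,-0.7,0,0],
    [8.5,-3.0,-0.7,0,0],
    [8.5,-3.0,-0.7,0,0],
    [8.5,0,0,0,-0.105],
    [8.5,0,0,0,-0.105],
    [8.5,0,0,0,-0.105],
    [8.5,0,0,0,-0.105],
    [8.5,0,0,0,0],
    [8.5,0,0,0,0]
  ]
}}

```text
time_s: 1.9
eef_pos: [489.1, -8.0, 242.1]
ee_rot: [-0.0, 0.001, 1.0, 0.0]
force: [0.6, -0.8, 0.4]
grip_width: 0.995
```

Run:
```python
from h import *
i,im=cap("wrist","w1");print(ctrl.sense()["eef_pos"],yaw(),ctrl.sense()["joints"])
```

```text
[489.12599342  -8.05043712 242.18962291] 1.5677901492656192 [-2.56478082e-01  2.34123371e-01  1.60164299e+00 -3.33410932e-05
  1.30609660e+00 -1.82425951e+00]
```

View pics/w1.png

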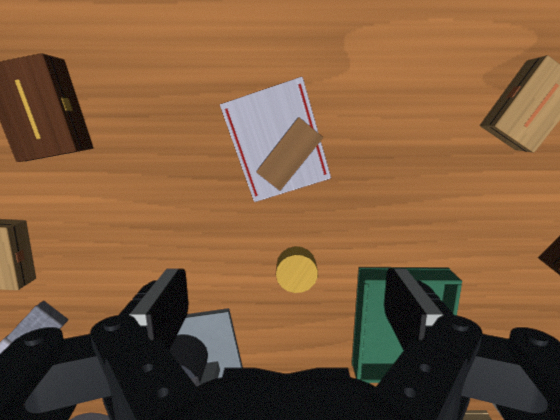

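The wrist view shows the plate centred at (275,140) with the offcut at (290,155), the wax tin at (297,270) and the tray at lower right. Now to measure the plate and offcut.

```bash
cat >> h.py <<'E'
def rect_world(i,cnt,z):
    pts=np.array([onz(i,p,z)[:2] for p in cnt.reshape(-1,2)],np.float32)
    (c,(w,h),a)=cv2.minAreaRect(pts)
    a=np.radians(a)
    if w<h: w,h=h,w;a+=np.pi/2
    return np.array(c),w,h,(a+np.pi/2)%np.pi-np.pi/2
def biggest(m,at=None):
    cs,_=cv2.findContours(m.astype(np.uint8),cv2.RETR_EXTERNAL,cv2.CHAIN_APPROX_NONE)
    if at is None: return max(cs,key=cv2.contourArea)
    cs=[c for c in cs if cv2.contourArea(c)>150]
    return min(cs,key=lambda c:-cv2.pointPolygonTest(c,tuple(map(float,at)),True))
def hsv(im): return cv2.cvtColor(im,cv2.COLOR_BGR2HSV).astype(int)
def plate(i,im,at):
    H=hsv(im);m=((H[...,1]<60)&(H[...,2]>140)).astype(np.uint8)
    m=cv2.morphologyEx(m,cv2.MORPH_CLOSE,np.ones((9,9)))
    c=cv2.convexHull(biggest(m,at));return c,rect_world(i,c,8)
E
python3 - <<'E'
from h import *
im=cv2.imread("pics/w1.png");i=ctrl.camera_info("wrist")
c,r=plate(i,im,(240,140));print(r)
b=cv2.GaussianBlur(im,(3,3),0);H=hsv(b)
for p in [(290,150),(300,140),(272,180),(268,184),(290,187),(310,165),(350,150),(240,130)]:print(p,H[p[1],p[0]])
cv2.imwrite("pics/z4.png",cv2.resize(im[70:300,200:350],None,fx=2.5,fy=2.5,interpolation=2))
E
```

```text
(array([442.74221802, -17.56747437]), 109.94268035888672, 90.23052978515625, np.float64(0.3045181228701881))
(290, 150) [ 15 128 134]
(300, 140) [ 14 127 135]
(272, 180) [ 15 127 135]
(268, 184) [120  22 187]
(290, 187) [120  23 191]
(310, 165) [120  21 190]
(350, 150) [ 14 156 150]
(240, 130) [122  23 196]
```

View pics/z4.png

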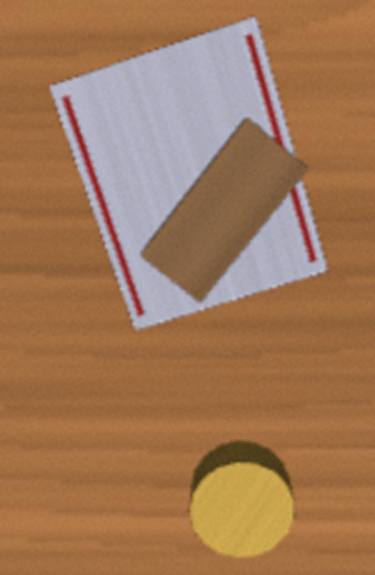

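```bash
cat >> h.py <<'E'
def offcut(i,im,at,z=33):
    H=hsv(cv2.GaussianBlur(im,(3,3),0));m=((H[...,0]>8)&(H[...,0]<22)&(H[...,1]>85)&(H[...,1]<142)&(H[...,2]>70)).astype(np.uint8)
    m=cv2.morphologyEx(m,cv2.MORPH_OPEN,np.ones((5,5)))
    c=cv2.convexHull(biggest(m,at));return c,rect_world(i,c,z)
E
python3 - <<'E'
from h import *
im=cv2.imread("pics/w1.png");i=ctrl.camera_info("wrist")
for z in (33,8):
    c,r=offcut(i,im,(290,155),z);print(z,r)
print(cv2.minAreaRect(c))
# tray rim
H=hsv(im);m=(H[...,0]>60)&(H[...,0]<95)&(H[...,1]>80);c=cv2.convexHull(biggest(m));print([onz(i,p,35)[:2].round() for p in cv2.approxPolyDP(c,6,True).reshape(-1,2)])
it,imt=cap("top","top1");H=hsv(imt);m=(H[...,0]>60)&(H[...,0]<95)&(H[...,1]>80)&(np.arange(560)<400)[None,:]&(np.arange(420)[:,None]<300);c=biggest(m);print("tray top view",rect_world(it,c,35))
E
```

```text
33 (array([453.21002197,  -4.17606354]), 69.39185333251953, 31.365312576293945, np.float64(-0.6785909560363574))
8 (array([455.69299316,  -3.89805984]), 74.47667694091797, 33.66368865966797, np.float64(-0.6785904234041391))
((289.88848876953125, 153.85768127441406), (31.74949836730957, 69.02445983886719), 37.87498474121094)
[array([578., 105.]), array([686., 131.]), array([732., 107.]), array([732.,  89.]), array([706.,  73.]), array([578.,  73.])]
tray top view (array([658.28210449, 141.36010742]), 139.69140625, 86.54237365722656, np.float64(-0.009486978751189312))
```

Measured at the text heights, plate and offcut come out at their stated sizes, so those heights hold. Going for the offcut now.

Run:
```python
from h import *
print(ctrl.tip_extent); go([453.2,-4.2,24],0.892)
```

```text
11.0
t 2.0 shift [ 3.59  0.37 21.82] rows 6 per [0.598 0.062 3.637]
roll 0.6762 rows 6 per 0.1127 j6 after -1.1484686543123108 alt -4.2900613079021035
```

Call:
{"op": "apply_moves", "data": {
  "commands": [
    [6,1.2,0.12,3.3,0],
    [6,1.2,0.12,3.3,0],
    [6,1.2,0.12,3.3,0],
    [6,0,0,3.0,0.1127],
    [6,0,0,0,0.1127],
    [6,0,0,0,0.1127],
    [6,0,0,0,0.1127],
    [6,0,0,0,0.1127],
    [6,0,0,3.0,0.1127],
    [6,0,0,3.0,0],
    [6,0,0,2.9,0],
    [6,0,0,0,0]
  ],
  "squeeze": 40
}}

```text
time_s: 3.0
eef_pos: [450.6, -3.8, 20.5]
ee_rot: [-0.004, 0.333, 0.943, -0.0]
force: [-0.5, 0.8, -0.8]
grip_width: 0.701
```

Call:
{"op": "apply_moves", "data": {
  "commands": [
    [2.5,0,0,0,0],
    [2.5,0,0,0,0],
    [2.5,0,0,0,0],
    [2.5,0,0,0,0],
    [2.5,0,0,0,0],
    [2.5,0,0,0,0]
  ]
}}

```text
time_s: 3.5
eef_pos: [454.3, -4.7, 26.1]
ee_rot: [0.002, 0.332, 0.943, 0.0]
force: [0.3, 0.9, 8.4]
grip_width: 0.363
```

Call:
{"op": "apply_moves", "data": {
  "commands": [
    [2.5,0,0,-3,0],
    [2.5,0,0,-3,0],
    [2.5,0,0,-3,0],
    [2.5,0,0,0,0]
  ]
}}

```text
time_s: 3.83
eef_pos: [455.8, -5.1, 120.1]
ee_rot: [0.005, 0.332, 0.943, 0.0]
force: [0.5, -0.9, 0.7]
grip_width: 0.363
```

Run:
```python
from h import *
print(ctrl.sense()["grip_width"],ctrl.sense()["eef_pos"]);go([655,137,115],np.pi/2)
```

```text
0.3632062479409155 [455.79872477  -5.05565356 120.06556509]
t 3.83 shift [-6.65 23.54  0.67] rows 6 per [-1.108  3.924  0.112]
roll -0.6759 rows 6 per -0.1126 j6 after -1.8398655853747314 alt 1.3017270682150617
```

Call:
{"op": "apply_moves", "data": {
  "commands": [
    [2.5,-1.1,3.92,0,0],
    [2.5,-1.1,3.92,0,0],
    [2.5,-1.1,3.92,0,0],
    [2.5,-1.1,3.92,0,0],
    [2.5,-1.1,3.92,0,0],
    [2.5,-1.1,3.92,0,0],
    [2.5,0,0,0,-0.1126],
    [2.5,0,0,0,-0.1126],
    [2.5,0,0,0,-0.1126],
    [2.5,0,0,0,-0.1126],
    [2.5,0,0,0,-0.1126],
    [2.5,0,0,0,-0.1126]
  ]
}}

```text
time_s: 4.83
eef_pos: [651.8, 137.7, 114.6]
ee_rot: [0.0, -0.003, 1.0, -0.0]
force: [0.3, 0.2, -0.8]
grip_width: 0.369
```

Run:
```python
from h import *
go([655,137,30],np.pi/2); cap("top","top2"); cap("wrist","w2")
```

```text
t 4.83 shift [-0.32 -0.08  8.46] rows 3 per [-0.106 -0.025  2.819]
roll 0.005 rows 1 per 0.005 j6 after -1.5379838177586431 alt -4.679576471348437
```

View pics/top2.png

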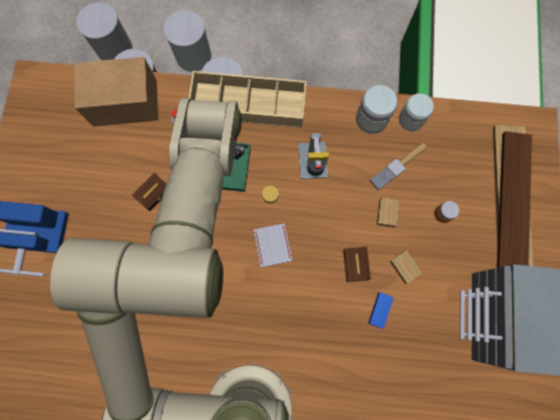

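View pics/w2.png

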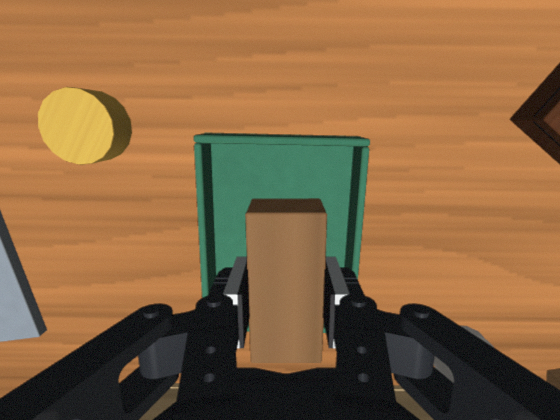

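Call:
{"op": "apply_moves", "data": {
  "commands": [
    [2.5,0,0,2.9,0],
    [2.5,0,0,2.9,0],
    [2.5,0,0,2.9,0],
    [2.5,0,0,0,0],
    [2.5,0,0,0,0],
    [5,0,0,0,0],
    [5,0,0,0,0],
    [5,0,0,0,0],
    [5,0,0,-3,0],
    [5,0,0,-3,0],
    [5,0,0,-3,0],
    [8.5,0,0,-3,0]
  ]
}}

```text
time_s: 5.93
eef_pos: [651.7, 137.7, 149.6]
ee_rot: [0.0, 0.0, 1.0, 0.0]
force: [0.0, -0.1, -0.6]
grip_width: 0.709
```

Run:
```python
from h import *
cap("wrist","w3");it=ctrl.camera_info("top");im=cv2.imread("pics/top2.png")
print(proj(it,[560,344,34]))
go([560-30,344,240]); go([600,333,240],-0.6)
```

```text
[150.76553965 190.9991952 ]
t 5.98 shift [12.33 20.61 -8.47] rows 7 per [ 1.761  2.944 -1.21 ]
t 5.98 shift [ 5.33 19.51 -8.39] rows 6 per [ 0.888  3.252 -1.399]
roll -0.9716 rows 9 per -0.108 j6 after -2.5087076371812045 alt 0.6328850164085886
```

View pics/w3.png

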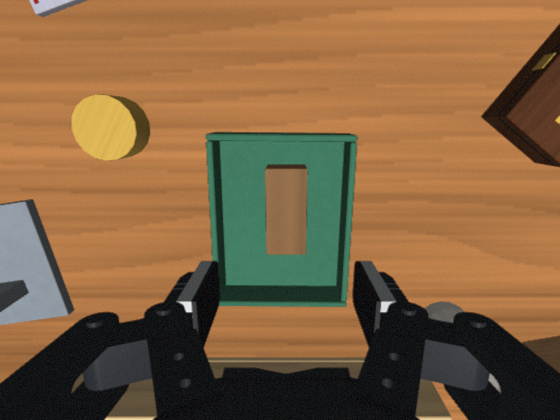

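The offcut lies in the tray at (286,210). Next is large case A; I'll look at it with the jaws already turned to the grasp yaw.

Run:
```python
from h import *
go([590,315,240],0.78)
```

```text
t 5.98 shift [ 6.33 17.71 -8.41] rows 6 per [ 1.055  2.952 -1.401]
roll 0.79 rows 7 per 0.1129 j6 after -0.7471149835914113 alt -3.8887076371812044
```

Call:
{"op": "apply_moves", "data": {
  "commands": [
    [8.5,1.05,2.95,-1.4,0],
    [8.5,1.05,2.95,-1.4,0],
    [8.5,1.05,2.95,-1.4,0],
    [8.5,1.05,2.95,-1.4,0],
    [8.5,1.05,2.95,-1.4,0],
    [8.5,1.05,2.95,-1.4,0.11],
    [8.5,0,0,0,0.11],
    [8.5,0,0,0,0.11],
    [8.5,0,0,0,0.11],
    [8.5,0,0,0,0.11],
    [8.5,0,0,0,0.11],
    [8.5,0,0,0,0.11]
  ]
}}

```text
time_s: 6.98
eef_pos: [588.8, 314.8, 231.8]
ee_rot: [0.0, 0.378, 0.926, 0.0]
force: [-0.3, -0.5, 0.4]
grip_width: 0.992
```

Run:
```python
from h import *
i,im=cap("wrist","w4");print(ctrl.sense()["eef_pos"],yaw())
import pickle;pickle.dump(i,open("pics/w4.pkl","wb"))
```

```text
[588.88558016 314.7167096  231.82677061] 0.788091446309038
```

View pics/w4.png

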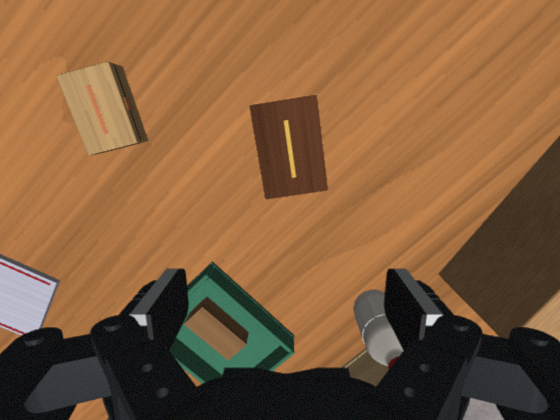

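```bash
cat >> h.py <<'E'
def dark(i,im,at,z=34):
    H=hsv(cv2.GaussianBlur(im,(3,3),0));m=((H[...,2]<115)&(H[...,1]>90)).astype(np.uint8)
    m=cv2.morphologyEx(m,cv2.MORPH_CLOSE,np.ones((7,7)));m=cv2.morphologyEx(m,cv2.MORPH_OPEN,np.ones((5,5)))
    c=cv2.convexHull(biggest(m,at));return c,rect_world(i,c,z)
def pale(i,im,at,z=30):
    H=hsv(cv2.GaussianBlur(im,(3,3),0))
    m=((H[...,0]>12)&(H[...,0]<30)&(H[...,1]<140)&(H[...,1]>50)&(H[...,2]>150)).astype(np.uint8)
    m=cv2.morphologyEx(m,cv2.MORPH_CLOSE,np.ones((5,5)));m=cv2.morphologyEx(m,cv2.MORPH_OPEN,np.ones((5,5)))
    c=cv2.convexHull(biggest(m,at));return c,rect_world(i,c,z)
def brass(i,im,c,z):
    """strip centroid inside hull c"""
    H=hsv(im);k=np.zeros(im.shape[:2],np.uint8);cv2.fillConvexPoly(k,cv2.convexHull(c),1)
    m=((H[...,0]>18)&(H[...,0]<32)&(H[...,1]>110)&(H[...,2]>130)&(k>0)).astype(np.uint8)
    b=biggest(m);r=cv2.minAreaRect(b);return r,rect_world(i,b,z)
E
python3 - <<'E'
from h import *
import pickle
im=cv2.imread("pics/w4.png");i=pickle.load(open("pics/w4.pkl","rb"))
H=hsv(im)
for p in [(270,130),(310,170),(350,130),(100,120),(75,90),(120,80),(128,110),(98,110)]:print(p,H[p[1],p[0]])
c,r=dark(i,im,(270,150));print(r);print(brass(i,im,c,34))
c,r2=pale(i,im,(80,120));print(r2)
go([r[0][0],r[0][1],24],r[3]+np.pi/2)
E
```

```text
(270, 130) [ 13 158  84]
(310, 170) [ 11 159  85]
(350, 130) [ 13 149 180]
(100, 120) [ 10 151 203]
(75, 90) [ 17 112 182]
(120, 80) [ 16 151  59]
(128, 110) [ 16 132  81]
(98, 110) [ 10 153 197]
(array([561.2177124 , 346.83935547]), 90.5713882446289, 62.79785919189453, np.float64(-0.6270998016241105))
(((289.5000305175781, 148.50001525878906), (57.699913024902344, 4.525483131408691), 81.8698959350586), (array([561.60803223, 346.71008301]), 55.22651290893555, 4.434391021728516, np.float64(-0.6282456932621452)))
(array([406.83514404, 241.45399475]), 76.3386459350586, 51.714630126953125, np.float64(-0.5384365776116748))
t 7.03 shift [ 4.23  0.31 20.78] rows 6 per [0.706 0.052 3.464]
roll -0.1556 rows 2 per -0.0778 j6 after -0.627945439072463 alt 2.51364721451733
```

Call:
{"op": "apply_moves", "data": {
  "commands": [
    [8.5,1.4,0.1,3.2,0],
    [8.5,1.4,0.1,3.2,0],
    [8.5,1.4,0.1,3.2,-0.078],
    [8.5,0,0,3.2,-0.078],
    [8.5,0,0,0,0],
    [8.5,0,0,2.8,0],
    [8.5,0,0,2.8,0],
    [8.5,0,0,2.6,0],
    [8.5,0,0,0,0],
    [8.5,0,0,0,0]
  ]
}}

```text
time_s: 7.87
eef_pos: [561.5, 346.0, 22.6]
ee_rot: [0.0, 0.303, 0.953, 0.0]
force: [-0.1, 0.8, -0.7]
grip_width: 0.992
```

Run:
```python
from h import *
cap("wrist","w5");go([561.4,346.8,22],-.6275+np.pi/2)
```

```text
t 7.92 shift [ 0.09 -0.01  0.19] rows 1 per [ 0.089 -0.013  0.19 ]
roll 0.0124 rows 1 per 0.0124 j6 after -0.5681071686615856 alt -3.7096998222513786
```

View pics/w5.png

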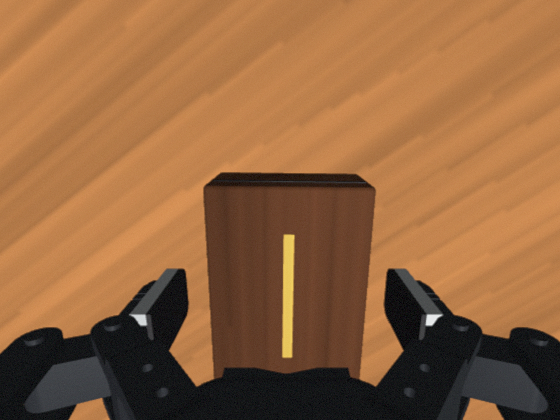

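Call:
{"op": "apply_moves", "data": {
  "commands": [
    [5.8,0,0,0,0],
    [5.8,0,0,0,0],
    [5.8,0,0,0,0],
    [5.8,0,0,0,0],
    [5.8,0,0,0,0],
    [5.8,0,0,0,0]
  ],
  "squeeze": 50
}}

```text
time_s: 8.42
eef_pos: [562.1, 346.6, 24.0]
ee_rot: [0.002, 0.302, 0.953, 0.001]
force: [-0.9, -0.5, 7.6]
grip_width: 0.737
```

Call:
{"op": "apply_moves", "data": {
  "commands": [
    [5.8,0,0,-3,0],
    [5.8,0,0,-3,0],
    [5.8,0,0,-3,0],
    [5.8,0,0,-2,0],
    [5.8,0,0,0,0]
  ]
}}

```text
time_s: 8.83
eef_pos: [562.7, 346.9, 137.4]
ee_rot: [0.004, 0.302, 0.953, 0.003]
force: [0.7, -0.5, -1.6]
grip_width: 0.736
```

Run:
```python
from h import *
print(yaw());go([442.7,-17.6,100],.3045+np.pi/2)
```

```text
0.9564173578639211
t 8.83 shift [-11.19 -36.73   3.51] rows 10 per [-1.119 -3.673  0.351]
roll -0.9189 rows 8 per -0.1149 j6 after -1.499611419722512 alt 1.641981233867281
```

Call:
{"op": "apply_moves", "data": {
  "commands": [
    [5.8,-1.12,-3.67,0,0],
    [5.8,-1.12,-3.67,0,0],
    [5.8,-1.12,-3.67,0,0],
    [5.8,-1.12,-3.67,0,0],
    [5.8,-1.12,-3.67,0,0],
    [5.8,-1.12,-3.67,0,0],
    [5.8,-1.12,-3.67,0,0],
    [5.8,-1.12,-3.67,0,0],
    [5.8,-1.12,-3.67,0,0],
    [5.8,-1.12,-3.67,0,0]
  ]
}}

```text
time_s: 9.67
eef_pos: [439.5, -19.7, 131.0]
ee_rot: [-0.0, 0.302, 0.953, -0.0]
force: [-0.0, -0.2, -1.6]
grip_width: 0.734
```

Call:
{"op": "apply_moves", "data": {
  "commands": [
    [5.8,0,0,0,-0.115],
    [5.8,0,0,0,-0.115],
    [5.8,0,0,0,-0.115],
    [5.8,0,0,0,-0.115],
    [5.8,0,0,0,-0.115],
    [5.8,0,0,0,-0.115],
    [5.8,0,0,0,-0.115],
    [5.8,0,0,0,-0.115],
    [5.8,0,0,0,0],
    [5.8,0,0,0,0]
  ]
}}

```text
time_s: 10.5
eef_pos: [440.5, -18.2, 131.0]
ee_rot: [-0.0, -0.151, 0.989, 0.0]
force: [0.2, -0.6, -1.1]
grip_width: 0.736
```

Run:
```python
from h import *
i,im=cap("wrist","w6");go([442.7,-17.6,30],.3045+np.pi/2);print(rot().round(4),ctrl.sense()["eef_pos"])
c,r=dark(i,im,(260,250),137.4-24+34);print(r)
b,w=brass(i,im,np.array([[200,150],[380,150],[380,420],[200,420]]),147.4);print(b,w)
```

```text
t 10.55 shift [-0.22  0.   10.11] rows 3 per [-0.074  0.     3.37 ]
roll -0.0026 rows 1 per -0.0026 j6 after -2.1836058032830294 alt 0.9579868503067637
[[-9.548e-01 -2.973e-01 -4.000e-04]
 [-2.973e-01  9.548e-01  1.000e-04]
 [ 3.000e-04  2.000e-04 -1.000e+00]] [440.61178339 -18.28399325 131.09681224]
(array([431.98846436, -21.16265106]), 86.34481048583984, 64.57342529296875, np.float64(0.3001510713146762))
((285.9478759765625, 293.49176025390625), (10.655529022216797, 121.15068817138672), 0.8550973534584045) (array([436.91937256, -19.32758141]), 52.200225830078125, 4.014733791351318, np.float64(0.29235996025613575))
```

View pics/w6.png

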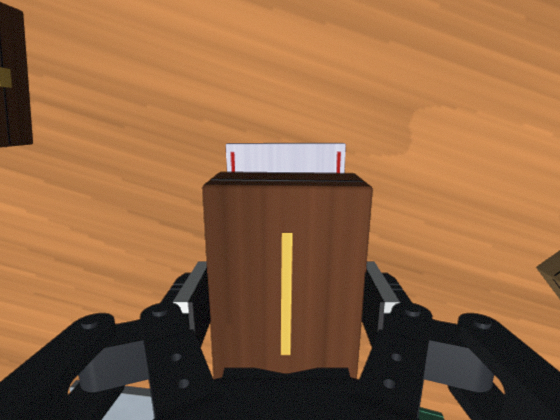

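```bash
cat >> h.py <<'E'
def held(i,im,ztop,col=brass):
    """case centre (from strip) relative to TCP, in tool axes"""
    b,w=col(i,im,np.array([[200,150],[380,150],[380,420],[200,420]]),ztop)
    s=ctrl.sense();m=rot();d=m.T@(np.array([*w[0],0])-np.array([*s["eef_pos"][:2],0]))
    print("strip",w,"offset in tool mm",d[:2].round(2));return w
E
python3 - <<'E'
from h import *
i=ctrl.camera_info("wrist");im=cv2.imread("pics/w6.png")
w=held(i,im,141)
e=np.array([442.7,-17.6])-w[0];s=ctrl.sense()["eef_pos"];print("TCP goal",s[:2]+e)
go([s[0]+e[0],s[1]+e[1],36],.3045+np.pi/2)
E
```

```text
strip (array([440.50033569, -18.23698044]), 55.121070861816406, 4.239078521728516, np.float64(0.2921767014836245)) offset in tool mm [0.09 0.08]
TCP goal [442.8114477  -17.64701281]
t 10.55 shift [-0.23 -0.01  9.51] rows 3 per [-7.70e-02 -2.00e-03  3.17e+00]
roll -0.0026 rows 1 per -0.0026 j6 after -2.1836058032830294 alt 0.9579868503067637
```

Call:
{"op": "apply_moves", "data": {
  "commands": [
    [5.8,-0.1,0,2.5,-0.003],
    [5.8,-0.13,0,2.5,0],
    [5.8,0,0,2.5,0],
    [5.8,0,0,1.5,0],
    [5.8,0,0,0.4,0],
    [5.8,0,0,0.3,0],
    [5.8,0,0,0,0],
    [5.8,0,0,0,0]
  ]
}}

```text
time_s: 11.22
eef_pos: [443.5, -17.8, 35.1]
ee_rot: [0.001, -0.153, 0.988, -0.0]
force: [0.0, -0.2, -1.9]
grip_width: 0.735
```

Call:
{"op": "apply_moves", "data": {
  "commands": [
    [5.8,0,0,0.1,0],
    [5.8,0,0,0.1,0],
    [5.8,0,0,0,0],
    [5.8,0,0,0,0]
  ]
}}

```text
time_s: 11.55
eef_pos: [443.1, -17.6, 32.5]
ee_rot: [0.0, -0.154, 0.988, -0.0]
force: [-0.6, -0.1, -1.9]
grip_width: 0.738
```

Call:
{"op": "apply_moves", "data": {
  "commands": [
    [5.8,0,0,0.05,0],
    [5.8,0,0,0.05,0],
    [5.8,0,0,0,0],
    [5.8,0,0,0,0]
  ]
}}

```text
time_s: 11.88
eef_pos: [443.2, -17.7, 32.1]
ee_rot: [0.0, -0.154, 0.988, -0.0]
force: [-3.7, 0.1, 11.0]
grip_width: 0.736
```

Call:
{"op": "apply_moves", "data": {
  "commands": [
    [5.8,0,0,-0.05,0],
    [7.2,0,0,0,0],
    [8.5,0,0,0,0],
    [8.5,0,0,0,0],
    [8.5,0,0,0,0],
    [8.5,0,0,-2,0],
    [8.5,0,0,-3.5,0],
    [8.5,0,0,-3.5,0],
    [8.5,0,0,-3.5,0],
    [8.5,0,0,-3.5,0],
    [8.5,-2,0,-3.5,0],
    [8.5,-2,0,0,0]
  ]
}}

```text
time_s: 12.88
eef_pos: [483.6, -5.9, 233.6]
ee_rot: [0.005, -0.153, 0.988, -0.002]
force: [0.3, -0.9, 1.1]
grip_width: 0.995
```

Run:
```python
from h import *
i,im=cap("wrist","w7")
c,r=dark(i,im,(260,200),42);print(r);
b,w=brass(i,im,c,42);print(w)
go([450,-259,240],0)
```

```text
(array([442.30081177, -17.51977539]), 89.88048553466797, 61.56211853027344, np.float64(0.28597786115132884))
(array([442.77346802, -17.25003624]), 55.15922164916992, 4.681077480316162, np.float64(0.3072467977230833))
t 12.93 shift [ 11.06 -23.13  -0.97] rows 7 per [ 1.58  -3.305 -0.139]
roll -1.2623 rows 11 per -0.1148 j6 after -3.3945740155438107 alt -0.25298136195401755
```

View pics/w7.png

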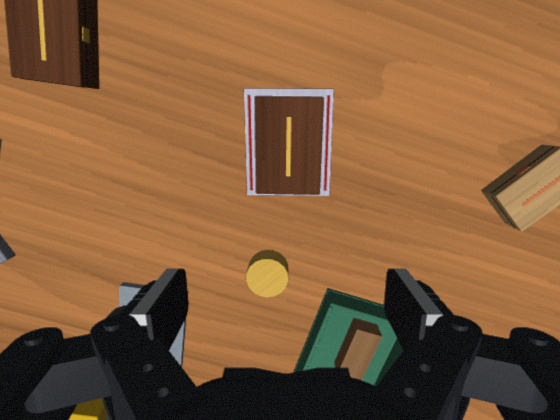

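Case 1 sits on the plate at (442.5,-17.4) against a plate centre of (442.7,-17.6). Large B is next.

Run:
```python
from h import *
go([450,-255,233],1.77)
```

```text
t 12.93 shift [ 10.94 -22.75  -0.27] rows 7 per [ 1.563 -3.25  -0.039]
roll 0.1092 rows 1 per 0.1092 j6 after -2.0229813619540176 alt -5.164574015543811
```

Call:
{"op": "apply_moves", "data": {
  "commands": [
    [8.5,1.56,-3.25,0,0],
    [8.5,1.56,-3.25,0,0],
    [8.5,1.56,-3.25,0,0],
    [8.5,1.56,-3.25,0,0],
    [8.5,1.56,-3.25,0,0],
    [8.5,1.56,-3.25,0,0],
    [8.5,1.56,-3.25,0,0],
    [8.5,0,0,0,0.11],
    [8.5,0,0,0,0],
    [8.5,0,0,0,0]
  ]
}}

```text
time_s: 13.77
eef_pos: [446.0, -255.1, 226.4]
ee_rot: [-0.0, -0.1, 0.995, 0.0]
force: [0.8, 0.3, 0.8]
grip_width: 0.996
```

Run:
```python
from h import *
i,im=cap("wrist","w8")
c,r=dark(i,im,(270,130),34);print(cv2.minAreaRect(c)[0],r);
b,w=brass(i,im,c,34);print(w)
go([r[0][0],r[0][1],22],r[3]+np.pi/2)
```

```text
(291.5, 153.5) (array([ 409.17471313, -257.48846436]), 91.80376434326172, 62.747928619384766, np.float64(0.17707284851006877))
(array([ 409.6574707 , -257.94708252]), 55.191532135009766, 4.545777320861816, np.float64(0.17168550665143378))
t 13.82 shift [ 3.68  0.46 20.46] rows 6 per [0.613 0.076 3.41 ]
roll 0.0248 rows 1 per 0.0248 j6 after -2.4949896625515278 alt -5.636582316141321
```

View pics/w8.png

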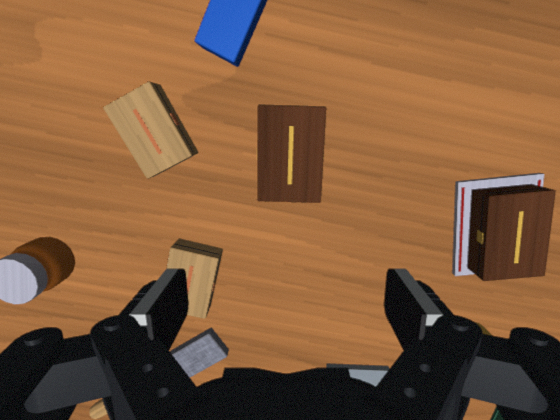

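Call:
{"op": "apply_moves", "data": {
  "commands": [
    [8.5,1.2,0.15,3.2,0],
    [8.5,1.2,0.15,3.2,0],
    [8.5,1.25,0.15,3.2,0.022],
    [8.5,0,0,3.2,0],
    [8.5,0,0,2.8,0],
    [8.5,0,0,2.6,0],
    [8.5,0,0,2.2,0],
    [8.5,0,0,0,0],
    [8.5,0,0,0,0],
    [7,0,0,0,0],
    [5.8,0,0,0,0],
    [5.8,0,0,0,0]
  ]
}}

```text
time_s: 14.82
eef_pos: [410.4, -258.7, 24.7]
ee_rot: [0.001, -0.089, 0.996, -0.001]
force: [-0.1, 1.4, 6.3]
grip_width: 0.734
```

Call:
{"op": "apply_moves", "data": {
  "commands": [
    [5.8,0,0,0,0],
    [5.8,0,0,0,0],
    [5.8,0,0,0,0],
    [5.8,0,0,0,0]
  ]
}}

```text
time_s: 15.15
eef_pos: [410.3, -258.6, 24.7]
ee_rot: [0.001, -0.089, 0.996, -0.001]
force: [0.8, 1.4, 7.3]
grip_width: 0.737
```

Call:
{"op": "apply_moves", "data": {
  "commands": [
    [5.8,0,0,-3,0],
    [5.8,0,0,-3.5,0],
    [5.8,0,0,-3.5,0],
    [5.8,0,0,-3,0],
    [5.8,0,0,0,0]
  ]
}}

```text
time_s: 15.57
eef_pos: [411.4, -259.8, 159.4]
ee_rot: [0.004, -0.089, 0.996, -0.005]
force: [0.0, -0.0, -1.5]
grip_width: 0.739
```

Run:
```python
from h import *
go([442.7,-17.6,140],.3045+np.pi/2)
```

```text
t 15.57 shift [-7.34 23.31  1.76] rows 6 per [-1.224  3.885  0.293]
roll -0.1271 rows 2 per -0.0636 j6 after -2.6800183111312466 alt 0.46157434245854656
```

Call:
{"op": "apply_moves", "data": {
  "commands": [
    [5.8,-1.22,3.88,0,0],
    [5.8,-1.22,3.88,0,0],
    [5.8,-1.22,3.88,0,0],
    [5.8,-1.22,3.88,0,0],
    [5.8,-1.22,3.88,0,0],
    [5.8,-1.22,3.88,0,-0.063],
    [5.8,0,0,0,-0.063],
    [5.8,0,0,0,0],
    [5.8,0,0,0,0]
  ]
}}

```text
time_s: 16.32
eef_pos: [440.6, -16.2, 153.0]
ee_rot: [0.0, -0.15, 0.989, -0.0]
force: [-0.0, -0.4, -1.4]
grip_width: 0.736
```

Run:
```python
from h import *
i,im=cap("wrist","w9");s=ctrl.sense()["eef_pos"];print(s)
w=held(i,im,s[2]+10)
e=np.array([442.7,-17.6])-w[0];print("TCP goal",s[:2]+e)
go([s[0]+e[0],s[1]+e[1],66],.3045+np.pi/2)
```

```text
[440.62258196 -16.7855047  152.94147334]
strip (array([440.04882812, -16.33180046]), 54.998191833496094, 4.067970275878906, np.float64(0.29682548219295324)) offset in tool mm [0.41 0.6 ]
TCP goal [443.27375383 -18.05370424]
t 16.37 shift [-0.21 -0.2   8.69] rows 3 per [-0.071 -0.065  2.898]
roll -0.0044 rows 1 per -0.0044 j6 after -2.1800408639918003 alt 0.9615517895979928
```

View pics/w9.png

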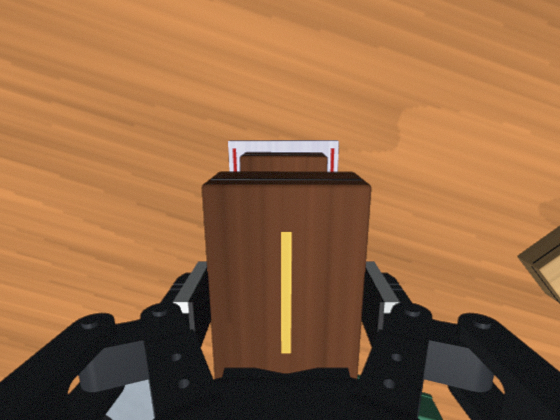

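Call:
{"op": "apply_moves", "data": {
  "commands": [
    [5.8,-0.1,-0.1,2.0,-0.004],
    [5.8,-0.1,-0.1,2.5,0],
    [5.8,0,0,2.3,0],
    [5.8,0,0,1.1,0],
    [5.8,0,0,0.4,0],
    [5.8,0,0,0,0],
    [5.8,0,0,0,0],
    [5.8,0,0,0,0]
  ]
}}

```text
time_s: 17.03
eef_pos: [443.7, -18.0, 70.7]
ee_rot: [0.001, -0.152, 0.988, -0.0]
force: [0.2, -0.0, -2.1]
grip_width: 0.736
```

Run:
```python
from h import *
go([443.1,-17.8,67],.3045+np.pi/2)
```

```text
t 17.03 shift [0.05 0.04 0.37] rows 1 per [0.054 0.039 0.37 ]
roll 0.001 rows 1 per 0.001 j6 after -2.180807432249745 alt -5.322400085839538
```

Call:
{"op": "apply_moves", "data": {
  "commands": [
    [5.8,0.03,0.02,0.15,0],
    [5.8,0,0,0.15,0],
    [5.8,0,0,0.05,0],
    [5.8,0,0,0,0],
    [5.8,0,0,0,0]
  ]
}}

```text
time_s: 17.45
eef_pos: [443.0, -17.4, 66.7]
ee_rot: [0.0, -0.153, 0.988, -0.0]
force: [-2.4, 0.1, 5.9]
grip_width: 0.735
```

Contact at 66.7. Release and retreat, then look at the result and head for small A.

Call:
{"op": "apply_moves", "data": {
  "commands": [
    [5.8,0,0,0,0],
    [7.2,0,0,0,0],
    [8.5,0,0,0,0],
    [8.5,0,0,0,0],
    [8.5,0,0,0,0],
    [8.5,0,0,-2,0],
    [8.5,0,0,-3.5,0],
    [8.5,0,0,-3.5,0],
    [8.5,0,0,-3.5,0],
    [8.5,-2,0,-3.5,0],
    [8.5,-2,0,-1.5,0],
    [8.5,0,0,0,0]
  ]
}}

```text
time_s: 18.45
eef_pos: [484.1, -5.0, 244.9]
ee_rot: [0.004, -0.153, 0.988, -0.001]
force: [1.2, 0.1, 0.1]
grip_width: 0.996
```

Run:
```python
from h import *
i,im=cap("wrist","w10")
c,r=dark(i,im,(260,180),76);print(r)
b,w=brass(i,im,c,76);print(w)
cp,rp=plate(i,im,(250,205));print(rp)
go([440,225,235],-0.5384+np.pi/2)
```

```text
(array([442.31213379, -17.19665527]), 89.82942962646484, 63.493560791015625, np.float64(0.3036828223942847))
(array([441.99545288, -17.30996704]), 54.86604690551758, 4.471402168273926, np.float64(0.30575639290853407))
(array([442.66699219, -17.51998138]), 109.89990234375, 90.33432006835938, np.float64(0.30343614709831623))
t 18.5 shift [-2.95 23.21  0.71] rows 6 per [-0.491  3.868  0.118]
roll 0.846 rows 8 per 0.1057 j6 after -1.2866452423379193 alt -4.428237895927713
```

View pics/w10.png

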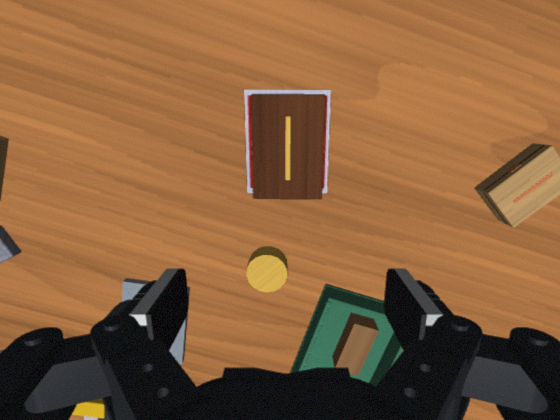

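Call:
{"op": "apply_moves", "data": {
  "commands": [
    [8.5,-0.5,3.85,0,0],
    [8.5,-0.5,3.85,0,0],
    [8.5,-0.5,3.85,0,0],
    [8.5,-0.5,3.85,0,0],
    [8.5,-0.5,3.85,0,0],
    [8.5,-0.5,3.85,0,0],
    [8.5,0,0,0,0.12],
    [8.5,0,0,0,0.12],
    [8.5,0,0,0,0.12],
    [8.5,0,0,0,0.12],
    [8.5,0,0,0,0.12],
    [8.5,0,0,0,0.12]
  ]
}}

```text
time_s: 19.5
eef_pos: [438.9, 223.5, 239.8]
ee_rot: [-0.001, 0.208, 0.978, -0.001]
force: [-0.1, 0.4, -0.3]
grip_width: 0.999
```

Call:
{"op": "apply_moves", "data": {
  "commands": [
    [8.5,0,0,0,0.12],
    [8.5,0,0,0,0],
    [8.5,0,0,0,0]
  ]
}}

```text
time_s: 19.75
eef_pos: [439.2, 223.6, 240.3]
ee_rot: [-0.001, 0.262, 0.965, -0.001]
force: [-0.8, 1.0, 0.8]
grip_width: 0.996
```

```bash
cat >> h.py <<'E'
def copper(i,im,c,z):
    H=hsv(im);k=np.zeros(im.shape[:2],np.uint8);cv2.fillConvexPoly(k,cv2.convexHull(c),1)
    m=((H[...,0]<13)&(H[...,1]>125)&(H[...,2]>120)&(k>0)).astype(np.uint8)
    m=cv2.morphologyEx(m,cv2.MORPH_CLOSE,np.ones((3,3)))
    b=biggest(m);r=cv2.minAreaRect(b);return r,rect_world(i,b,z)
E
python3 - <<'E'
from h import *
i,im=cap("wrist","w11")
c,r=pale(i,im,(275,150),30);print(cv2.minAreaRect(c)[0],r);
b,w=copper(i,im,c,30);print(w)
go([r[0][0],r[0][1],20],r[3]+np.pi/2)
E
```

```text
(286.0, 152.5) (array([407.21490479, 241.51754761]), 75.27771759033203, 52.043968200683594, np.float64(-0.5428263991945075))
(array([407.03518677, 241.77278137]), 43.98427963256836, 3.079463005065918, np.float64(-0.5322952615589251))
t 19.8 shift [ 3.65 -0.06 22.06] rows 6 per [ 0.608 -0.011  3.676]
roll 0.0131 rows 1 per 0.0131 j6 after -0.7951275827908594 alt -3.9367202363806526
```

View pics/w11.png

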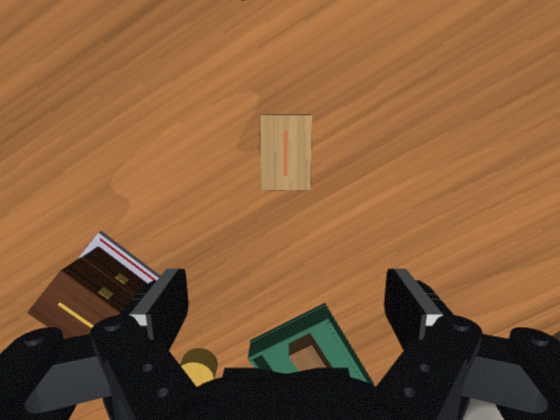

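Call:
{"op": "apply_moves", "data": {
  "commands": [
    [8,1.2,0,3.3,0],
    [8,1.2,0,3.3,0],
    [8,1.25,0,3.3,0.011],
    [8,0,0,3.3,0],
    [8,0,0,3.3,0],
    [8,0,0,3.0,0],
    [8,0,0,2.4,0],
    [8,0,0,0,0],
    [8,0,0,0,0],
    [6,0,0,0,0],
    [4.6,0,0,0,0],
    [4.6,0,0,0,0]
  ]
}}

```text
time_s: 20.8
eef_pos: [409.2, 242.8, 24.1]
ee_rot: [0.001, 0.269, 0.963, 0.001]
force: [-1.2, -0.1, 2.1]
grip_width: 0.596
```

Call:
{"op": "apply_moves", "data": {
  "commands": [
    [4.6,0,0,0,0],
    [4.6,0,0,0,0],
    [4.6,0,0,0,0],
    [4.6,0,0,0,0]
  ]
}}

```text
time_s: 21.13
eef_pos: [409.2, 242.8, 24.0]
ee_rot: [0.001, 0.269, 0.963, 0.001]
force: [-1.2, -0.4, 7.6]
grip_width: 0.594
```

Call:
{"op": "apply_moves", "data": {
  "commands": [
    [4.6,0,0,-3,0],
    [4.6,0,0,-3.5,0],
    [4.6,0,0,-3.5,0],
    [4.6,0,0,-3.5,0],
    [4.6,0,0,-3,0],
    [4.6,0,0,0,0]
  ]
}}

```text
time_s: 21.63
eef_pos: [410.5, 243.3, 193.9]
ee_rot: [0.005, 0.268, 0.963, 0.003]
force: [0.2, 0.5, -1.3]
grip_width: 0.597
```

Run:
```python
from h import *
go([442.4,-17.5,190],.3045+np.pi/2)
```

```text
t 21.63 shift [-16.22 -20.68   0.33] rows 7 per [-2.317 -2.954  0.048]
roll -0.8481 rows 8 per -0.106 j6 after -1.5863865989943302 alt 1.555206054595463
```

Call:
{"op": "apply_moves", "data": {
  "commands": [
    [4.6,-2.32,-2.95,0,0],
    [4.6,-2.32,-2.95,0,0],
    [4.6,-2.32,-2.95,0,0],
    [4.6,-2.32,-2.95,0,0],
    [4.6,-2.32,-2.95,0,0],
    [4.6,-2.32,-2.95,0,0],
    [4.6,-2.32,-2.95,0,0],
    [4.6,0,0,0,-0.106],
    [4.6,0,0,0,-0.106],
    [4.6,0,0,0,-0.106],
    [4.6,0,0,0,-0.106],
    [4.6,0,0,0,-0.106]
  ]
}}

```text
time_s: 22.63
eef_pos: [440.1, -18.2, 187.4]
ee_rot: [0.0, 0.005, 1.0, -0.0]
force: [-0.5, -0.7, -0.7]
grip_width: 0.598
```

Call:
{"op": "apply_moves", "data": {
  "commands": [
    [4.6,0,0,0,-0.106],
    [4.6,0,0,0,-0.106],
    [4.6,0,0,0,-0.106],
    [4.6,0,0,0,0],
    [4.6,0,0,0,0],
    [4.6,0,0,0,0]
  ]
}}

```text
time_s: 23.13
eef_pos: [440.3, -18.2, 187.4]
ee_rot: [0.0, -0.15, 0.989, -0.0]
force: [-0.4, -0.4, -1.9]
grip_width: 0.591
```

Run:
```python
from h import *
i,im=cap("wrist","w12");s=ctrl.sense()["eef_pos"];print(s)
w=held(i,im,s[2]+6,copper)
e=np.array([442.5,-17.5])-w[0];print("TCP goal",s[:2]+e)
go([s[0]+e[0],s[1]+e[1],103],.3045+np.pi/2)
```

```text
[440.30158813 -18.19346944 187.34984684]
strip (array([439.40072632, -18.61571693]), 45.56341552734375, 3.804281234741211, np.float64(0.3033233289366377)) offset in tool mm [ 0.99 -0.14]
TCP goal [443.40086181 -17.07775251]
t 23.18 shift [-0.33  0.02  8.44] rows 3 per [-0.109  0.005  2.812]
roll -0.0033 rows 1 per -0.0033 j6 after -2.1836657545342786 alt 0.9579268990555145
```

View pics/w12.png

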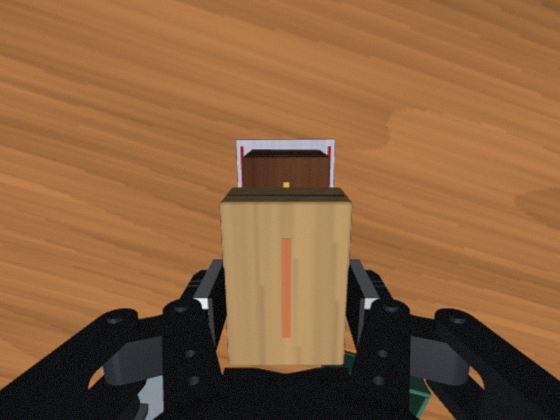

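Call:
{"op": "apply_moves", "data": {
  "commands": [
    [4.6,-0.15,0,2.0,-0.003],
    [4.6,-0.15,0,2.5,0],
    [4.6,0,0,2.2,0],
    [4.6,0,0,1.2,0],
    [4.6,0,0,0.4,0],
    [4.6,0,0,0,0],
    [4.6,0,0,0,0],
    [4.6,0,0,0,0]
  ]
}}

```text
time_s: 23.85
eef_pos: [443.8, -17.5, 105.2]
ee_rot: [0.001, -0.153, 0.988, -0.0]
force: [-0.3, 0.1, -1.9]
grip_width: 0.593
```

Call:
{"op": "apply_moves", "data": {
  "commands": [
    [4.6,0,0,0.1,0],
    [4.6,0,0,0.1,0],
    [4.6,0,0,0.05,0],
    [4.6,0,0,0,0],
    [4.6,0,0,0,0]
  ]
}}

```text
time_s: 24.27
eef_pos: [443.3, -17.3, 101.9]
ee_rot: [0.0, -0.153, 0.988, -0.0]
force: [0.2, -0.2, -1.3]
grip_width: 0.595
```

Run:
```python
from h import *
go([443.4,-17.1,100],.3045+np.pi/2)
```

```text
t 24.27 shift [-0.02  0.02  0.19] rows 1 per [-0.019  0.016  0.186]
roll 0.0021 rows 1 per 0.0021 j6 after -2.1795726636197656 alt -5.321165317209559
```

Call:
{"op": "apply_moves", "data": {
  "commands": [
    [4.6,0,0.02,0.1,0.002],
    [4.6,0,0,0.06,0],
    [4.6,0,0,0,0],
    [4.6,0,0,0,0]
  ]
}}

```text
time_s: 24.6
eef_pos: [443.2, -17.1, 100.2]
ee_rot: [0.0, -0.152, 0.988, 0.0]
force: [-0.4, 0.4, -1.0]
grip_width: 0.593
```

Call:
{"op": "apply_moves", "data": {
  "commands": [
    [4.6,0,0,0.05,0],
    [4.6,0,0,0,0],
    [4.6,0,0,0,0]
  ]
}}

```text
time_s: 24.85
eef_pos: [443.2, -17.1, 100.1]
ee_rot: [0.0, -0.152, 0.988, -0.0]
force: [-3.1, 0.0, 5.3]
grip_width: 0.589
```

Contact. Release; then view the stack and fetch small C.

Call:
{"op": "apply_moves", "data": {
  "commands": [
    [5.2,0,0,0,0],
    [6.5,0,0,0,0],
    [7.5,0,0,0,0],
    [8.5,0,0,0,0],
    [8.5,0,0,0,0],
    [8.5,0,0,-2,0],
    [8.5,0,0,-3.5,0],
    [8.5,0,0,-3.5,0],
    [8.5,0,0,-3.5,0],
    [8.5,-2,0,-3,0],
    [8.5,-2,0,0,0],
    [8.5,0,0,0,0]
  ]
}}

```text
time_s: 25.85
eef_pos: [483.7, -4.7, 256.1]
ee_rot: [0.002, -0.152, 0.988, -0.001]
force: [0.2, -0.0, -1.2]
grip_width: 0.995
```

Run:
```python
from h import *
i,im=cap("wrist","w13")
c,r=pale(i,im,(270,180),106);print(cv2.minAreaRect(c)[0],r);
b,w=copper(i,im,c,106);print(w)
cap("top","top3");cap("scene","scene3")
```

```text
(287.0, 150.0) (array([442.26596069, -17.12229156]), 73.85089874267578, 50.547874450683594, np.float64(0.3039573610131583))
(array([442.04226685, -17.87633896]), 45.12819290161133, 3.3996095657348633, np.float64(0.30617301117156326))
```

View pics/w13.png

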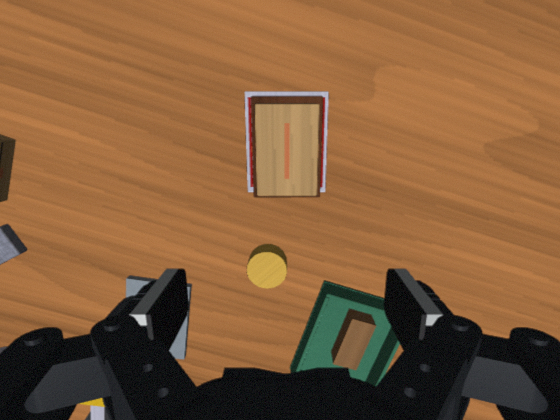

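View pics/top3.png

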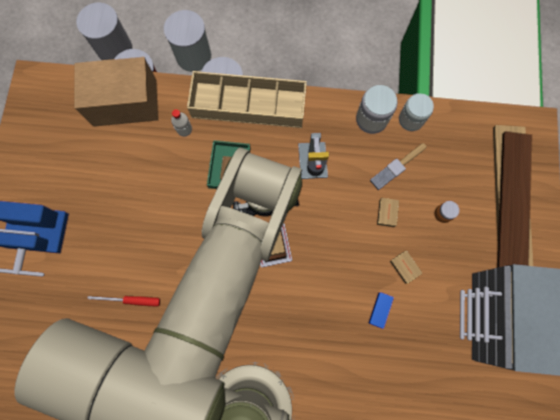

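The small case on the stack reads (442.2,-17.3), so it is square and centred. For small C I'll turn the wrist the other way round, because of j6's range.

Call:
{"op": "apply_moves", "data": {
  "commands": [
    [8.5,0,0,0,0.12],
    [8.5,0,0,0,0.12],
    [8.5,0,0,0,0.12],
    [8.5,0,0,0,0.12],
    [8.5,0,0,0,0.12],
    [8.5,0,0,0,0.12],
    [8.5,0,0,0,0.12],
    [8.5,0,0,0,0.12],
    [8.5,0,0,0,0.12],
    [8.5,0,0,0,0.12],
    [8.5,0,0,0,0.12],
    [8.5,0,0,0,0.12]
  ]
}}

```text
time_s: 27.0
eef_pos: [480.5, -5.3, 254.2]
ee_rot: [-0.001, 0.54, 0.841, -0.0]
force: [-0.1, 0.1, 0.2]
grip_width: 1.0
```

Call:
{"op": "apply_moves", "data": {
  "commands": [
    [8.5,0,0,0,0.12],
    [8.5,0,0,0,0.12],
    [8.5,0,0,0,0.12],
    [8.5,0,0,0,0.12],
    [8.5,0,0,0,0.12],
    [8.5,0,0,0,0.12],
    [8.5,0,0,0,0.12],
    [8.5,0,0,0,0.12],
    [8.5,0,0,0,0.12],
    [8.5,0,0,0,0.12],
    [8.5,0,0,0,0.12],
    [8.5,0,0,0,0.08]
  ]
}}

```text
time_s: 28.0
eef_pos: [480.5, -5.3, 254.1]
ee_rot: [-0.0, 0.955, 0.295, -0.001]
force: [-0.4, 0.7, 0.5]
grip_width: 0.992
```

Run:
```python
from h import *
print(ctrl.sense()["joints"],yaw());go([379,-416,240],-0.97)
```

```text
[-2.55400985e-01  2.06165424e-01  1.60500195e+00 -1.05581632e-04
  1.33200705e+00  7.15711815e-01] -0.9710883741481865
t 28.0 shift [-31.56  28.18   1.41] rows 11 per [-2.869  2.562  0.128]
roll -0.0011 rows 1 per -0.0011 j6 after 0.7146234404723452 alt 3.8562160940621384
```

Call:
{"op": "apply_moves", "data": {
  "commands": [
    [8.5,-2.87,2.56,0,0],
    [8.5,-2.87,2.56,0,0],
    [8.5,-2.87,2.56,0,0],
    [8.5,-2.87,2.56,0,0],
    [8.5,-2.87,2.56,0,0],
    [8.5,-2.87,2.56,0.1,0],
    [8.5,-2.87,2.56,0.2,0],
    [8.5,-2.87,2.56,0.2,0],
    [8.5,-2.87,2.56,0.2,0],
    [8.5,-2.87,2.56,0.2,0],
    [8.5,-2.87,2.56,0.2,0],
    [8.5,0,0,0,0]
  ]
}}

```text
time_s: 29.0
eef_pos: [379.2, -421.2, 241.9]
ee_rot: [-0.001, 0.955, 0.296, -0.001]
force: [-0.4, -1.0, -0.9]
grip_width: 0.993
```

Call:
{"op": "apply_moves", "data": {
  "commands": [
    [8.5,0,0,0,0],
    [8.5,0,0,0,0]
  ]
}}

```text
time_s: 29.17
eef_pos: [382.0, -415.7, 243.3]
ee_rot: [-0.001, 0.954, 0.298, -0.0]
force: [0.4, 1.2, 0.1]
grip_width: 0.995
```

Run:
```python
from h import *
i,im=cap("wrist","w14")
c,r=pale(i,im,(275,150),30);print(cv2.minAreaRect(c)[0],r);
b,w=copper(i,im,c,30);print(w)
go([r[0][0],r[0][1],21],r[3]+np.pi/2);print(ctrl.sense()["joints"])
```

```text
(288.1753234863281, 149.7342529296875) (array([ 415.05865479, -395.55361938]), 76.7474136352539, 52.34407043457031, np.float64(0.6633745856740259))
(array([ 414.8236084 , -395.54275513]), 45.29299545288086, 3.802816867828369, np.float64(0.6650252794966844))
t 29.22 shift [ 3.81  0.26 22.26] rows 6 per [0.636 0.043 3.71 ]
roll -0.0566 rows 1 per -0.0566 j6 after -0.1269440641966325 alt 3.0146485893931607
[-1.03433856e+00  4.00034701e-01  1.37191573e+00  1.37000544e-04
  1.37043679e+00 -7.03703292e-02]
```

View pics/w14.png

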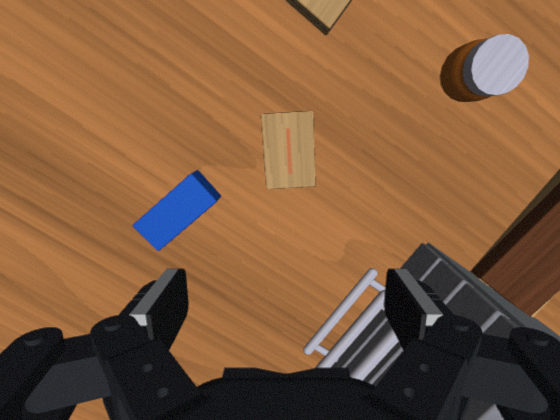

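Call:
{"op": "apply_moves", "data": {
  "commands": [
    [8,1.27,0.09,3.3,0],
    [8,1.27,0.09,3.3,0],
    [8,1.27,0.09,3.3,-0.057],
    [8,0,0,3.3,0],
    [8,0,0,3.3,0],
    [8,0,0,3.3,0],
    [8,0,0,2.4,0],
    [8,0,0,0,0],
    [8,0,0,0,0],
    [6,0,0,0,0],
    [4.6,0,0,0,0],
    [4.6,0,0,0,0]
  ]
}}

```text
time_s: 30.22
eef_pos: [416.0, -397.6, 24.0]
ee_rot: [0.002, 0.945, 0.326, 0.001]
force: [0.4, 0.0, 1.3]
grip_width: 0.595
```

Call:
{"op": "apply_moves", "data": {
  "commands": [
    [4.6,0,0,0,0],
    [4.6,0,0,0,0],
    [4.6,0,0,0,0],
    [4.6,0,0,0,0]
  ]
}}

```text
time_s: 30.55
eef_pos: [416.0, -397.7, 24.0]
ee_rot: [0.002, 0.945, 0.326, 0.001]
force: [-0.1, 1.4, 7.1]
grip_width: 0.593
```

Call:
{"op": "apply_moves", "data": {
  "commands": [
    [4.6,0,0,-3,0],
    [4.6,0,0,-3.5,0],
    [4.6,0,0,-3.5,0],
    [4.6,0,0,-3.5,0],
    [4.6,0,0,-3.5,0],
    [4.6,0,0,-3,0],
    [4.6,0,0,0,0]
  ]
}}

```text
time_s: 31.13
eef_pos: [416.4, -398.4, 229.4]
ee_rot: [0.006, 0.945, 0.326, 0.002]
force: [0.3, -0.8, -0.6]
grip_width: 0.591
```

Run:
```python
from h import *
go([442.4,-17.5,220],.3045+np.pi/2)
```

```text
t 31.13 shift [ 25.51 -28.42   0.57] rows 10 per [ 2.551 -2.842  0.057]
roll 0.3589 rows 3 per 0.1196 j6 after 0.29979425792332554 alt -2.8417983956664674
```

Call:
{"op": "apply_moves", "data": {
  "commands": [
    [4.6,2.5,-2.84,0,0],
    [4.6,2.55,-2.84,0,0],
    [4.6,2.55,-2.84,0,0],
    [4.6,2.55,-2.84,0,0],
    [4.6,2.55,-2.84,0,0],
    [4.6,2.55,-2.84,0,0],
    [4.6,2.55,-2.84,0,0],
    [4.6,2.55,-2.84,0,0],
    [4.6,2.55,-2.84,0,0.12],
    [4.6,2.55,-2.84,0,0.12],
    [4.6,0,0,0,0.119],
    [4.6,0,0,0,0]
  ]
}}

```text
time_s: 32.13
eef_pos: [444.2, -23.7, 222.2]
ee_rot: [0.0, 0.986, 0.164, 0.001]
force: [-0.3, -0.5, -1.3]
grip_width: 0.595
```

Call:
{"op": "apply_moves", "data": {
  "commands": [
    [4.6,0,0,0,0],
    [4.6,0,0,0,0]
  ]
}}

```text
time_s: 32.3
eef_pos: [444.2, -25.9, 221.9]
ee_rot: [0.0, 0.986, 0.165, 0.0]
force: [0.2, 0.1, -1.2]
grip_width: 0.591
```

Run:
```python
from h import *
i,im=cap("wrist","w15");s=ctrl.sense()["eef_pos"];print(s)
w=held(i,im,s[2]+6,copper)
e=np.array([442.5,-17.5])-w[0];print("TCP goal",s[:2]+e)
go([s[0]+e[0],s[1]+e[1],134],.3045+np.pi/2)
```

```text
[444.19738555 -25.96963012 221.81351065]
strip (array([443.98800659, -25.63806915]), 45.245849609375, 3.8635668754577637, np.float64(0.3351114854980959)) offset in tool mm [-0.09 -0.38]
TCP goal [442.70937896 -17.83156097]
t 32.35 shift [ 0.12 -0.82  8.78] rows 3 per [ 0.041 -0.273  2.927]
roll 0.027 rows 1 per 0.027 j6 after 0.9435359494029408 alt -2.198056704186852
```

View pics/w15.png

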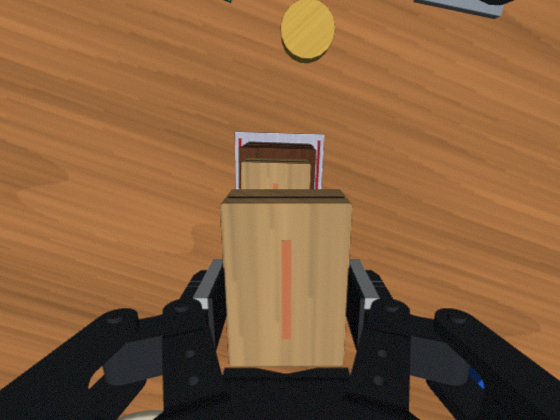

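Call:
{"op": "apply_moves", "data": {
  "commands": [
    [4.6,0.06,-0.41,1.0,0.027],
    [4.6,0.06,-0.41,2.0,0],
    [4.6,0,0,2.5,0],
    [4.6,0,0,2.0,0],
    [4.6,0,0,0.8,0],
    [4.6,0,0,0,0],
    [4.6,0,0,0,0],
    [4.6,0,0,0,0]
  ]
}}

```text
time_s: 33.02
eef_pos: [443.5, -17.5, 139.9]
ee_rot: [0.0, 0.989, 0.151, 0.001]
force: [-0.0, 0.3, -1.2]
grip_width: 0.593
```

Run:
```python
from h import *
go([442.7,-17.8,130.5],.3045+np.pi/2)
```

```text
t 33.02 shift [-0.09  0.    0.94] rows 1 per [-0.089  0.002  0.937]
roll -0.0014 rows 1 per -0.0014 j6 after 0.9617509285651964 alt 4.10334358215499
```

Call:
{"op": "apply_moves", "data": {
  "commands": [
    [4.6,-0.05,0,0.5,0],
    [4.6,0,0,0.2,0],
    [4.6,0,0,0,0],
    [4.6,0,0,0,0]
  ]
}}

```text
time_s: 33.35
eef_pos: [442.4, -17.2, 131.8]
ee_rot: [0.0, 0.989, 0.151, 0.0]
force: [0.1, -0.7, -0.6]
grip_width: 0.594
```

Call:
{"op": "apply_moves", "data": {
  "commands": [
    [4.6,0,0,0.1,0],
    [4.6,0,0,0.05,0],
    [4.6,0,0,0,0],
    [4.6,0,0,0,0]
  ]
}}

```text
time_s: 33.68
eef_pos: [442.4, -17.2, 130.2]
ee_rot: [0.0, 0.989, 0.151, 0.0]
force: [-0.0, -0.2, -0.6]
grip_width: 0.594
```

Call:
{"op": "apply_moves", "data": {
  "commands": [
    [4.6,0,0,0.05,0],
    [4.6,0,0,0,0],
    [4.6,0,0,0,0]
  ]
}}

```text
time_s: 33.93
eef_pos: [442.5, -17.2, 130.0]
ee_rot: [0.0, 0.989, 0.151, 0.0]
force: [-2.5, -0.0, 5.2]
grip_width: 0.595
```

Call:
{"op": "apply_moves", "data": {
  "commands": [
    [5.2,0,0,0,0],
    [6.5,0,0,0,0],
    [7.5,0,0,0,0],
    [8.5,0,0,0,0],
    [8.5,0,0,0,0],
    [8.5,0,0,-2,0],
    [8.5,0,0,-3.5,0],
    [8.5,0,0,-3.5,0],
    [8.5,0,0,-3.5,0],
    [8.5,-2,0,-2,0],
    [8.5,-2,0,0,0],
    [8.5,0,0,0,0]
  ]
}}

```text
time_s: 34.93
eef_pos: [402.7, -29.5, 275.8]
ee_rot: [0.001, 0.989, 0.151, 0.001]
force: [-0.5, -0.1, 0.6]
grip_width: 0.994
```

Run:
```python
from h import *
i,im=cap("wrist","w16")
c,r=pale(i,im,(270,180),136);print(cv2.minAreaRect(c)[0],r);
b,w=copper(i,im,c,136);print(w)
go([530,-372,240],.2-np.pi/2);print(ctrl.sense()["joints"])
```

```text
(286.0, 153.0) (array([442.92440796, -17.13587189]), 74.70980834960938, 51.71229553222656, np.float64(0.3016940735607545))
(array([442.15740967, -16.94754028]), 44.610652923583984, 2.4700818061828613, np.float64(0.3017294936032524))
t 34.98 shift [ 1.87 36.48  3.56] rows 9 per [0.207 4.053 0.395]
roll 0.1022 rows 1 per 0.1022 j6 after 1.0067839102137013 alt -2.134808743376092
[-3.64012975e-01  1.47230090e-02  1.76505041e+00 -5.06139387e-06
  1.36039311e+00  9.04609770e-01]
```

View pics/w16.png

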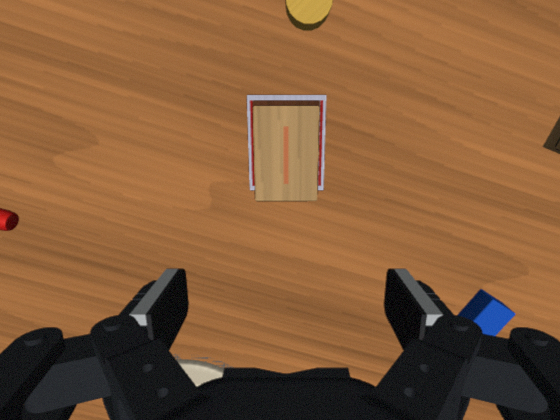

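Run:
```python
from h import *
go([526,-340,240],-np.pi/2)
```

```text
t 34.98 shift [ 2.44 33.3   3.56] rows 9 per [0.271 3.7   0.395]
roll 0.3022 rows 3 per 0.1007 j6 after 1.2067839102137012 alt -1.9348087433760919
```

Call:
{"op": "apply_moves", "data": {
  "commands": [
    [8.5,0.27,3.7,0.3,0],
    [8.5,0.27,3.7,0.3,0],
    [8.5,0.27,3.7,0.3,0],
    [8.5,0.27,3.7,0.3,0],
    [8.5,0.27,3.7,0.3,0],
    [8.5,0.27,3.7,0.3,0],
    [8.5,0.27,3.7,0.3,0],
    [8.5,0.27,3.7,0.3,0.1],
    [8.5,0.27,3.7,0.3,0.1],
    [8.5,0,0,0,0.1],
    [8.5,0,0,0,0],
    [8.5,0,0,0,0]
  ]
}}

```text
time_s: 35.98
eef_pos: [523.6, -340.4, 246.7]
ee_rot: [-0.001, 1.0, 0.003, -0.0]
force: [1.2, 0.2, -0.2]
grip_width: 0.996
```

Call:
{"op": "apply_moves", "data": {
  "commands": [
    [8.5,0,0,0,0],
    [8.5,0,0,0,0]
  ]
}}

```text
time_s: 36.15
eef_pos: [523.5, -339.9, 248.1]
ee_rot: [0.0, 1.0, 0.003, 0.0]
force: [0.9, 0.4, -0.9]
grip_width: 0.995
```

Run:
```python
from h import *
i,im=cap("wrist","w17")
c,r=pale(i,im,(275,150),30);print(cv2.minAreaRect(c)[0],r);
b,w=copper(i,im,c,30);print(w)
go([r[0][0],r[0][1],21],r[3]+np.pi/2);print(ctrl.sense()["joints"])
```

```text
(285.04632568359375, 143.84185791015625) (array([ 567.37792969, -338.61279297]), 75.76777648925781, 52.331756591796875, np.float64(-0.047050200136483866))
(array([ 567.08319092, -338.45892334]), 44.57781219482422, 3.7066845893859863, np.float64(-0.05043614314641154))
t 36.2 shift [ 4.38 -0.13 22.73] rows 6 per [ 0.729 -0.021  3.788]
roll 0.0528 rows 1 per 0.0528 j6 after 0.8543849994114647 alt -2.2872076541783284
[-7.63452937e-01  5.33597962e-01  1.15809083e+00  7.00650233e-05
  1.44921333e+00  8.01612031e-01]
```

View pics/w17.png

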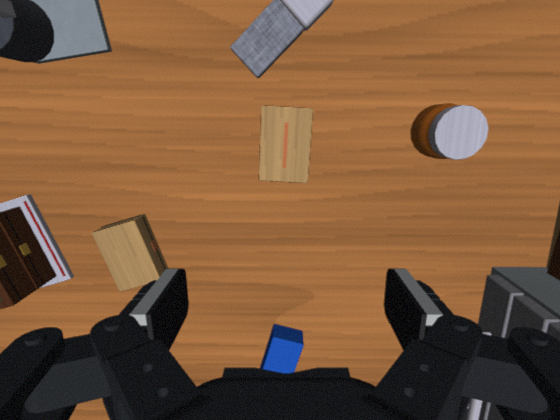

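The view shows small B at (285,144), but also a pale case at (130,253) standing right of the dark stack. The stack may have been knocked, so I'm checking before going on.

Run:
```python
from h import *
i=ctrl.camera_info("wrist");im=cv2.imread("pics/w17.png")
for z in (30,106,136):
  c,r=pale(i,im,(130,253),z);print(z,r)
cap("top","top4");_,s=cap("scene","scene4")
cv2.imwrite("pics/z5.png",cv2.resize(s[130:330,180:400],None,fx=3,fy=3,interpolation=2))
```

```text
30 (array([ 442.13580322, -159.63383484]), 76.02357482910156, 51.377525329589844, np.float64(0.2936827190800644))
106 (array([ 474.87722778, -198.70645142]), 59.525794982910156, 40.228172302246094, np.float64(0.2936825526324962))
136 (array([ 487.80157471, -214.12991333]), 53.01355743408203, 35.82710647583008, np.float64(0.2936827190800644))
```

View pics/z5.png

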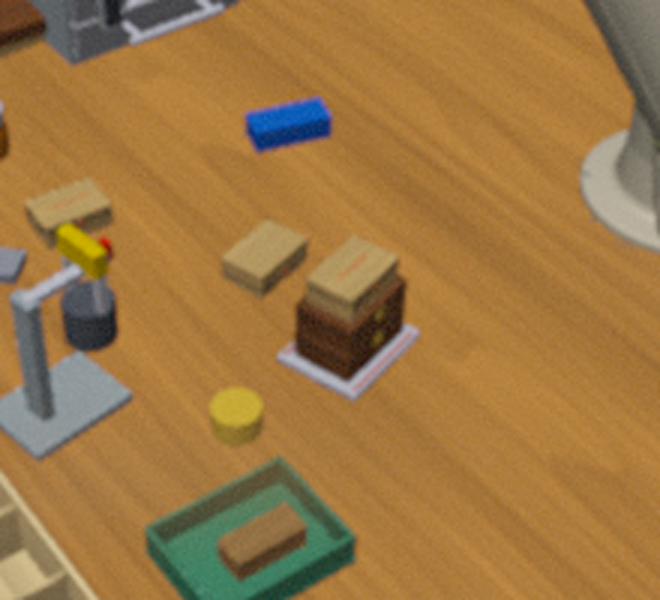

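View pics/top4.png

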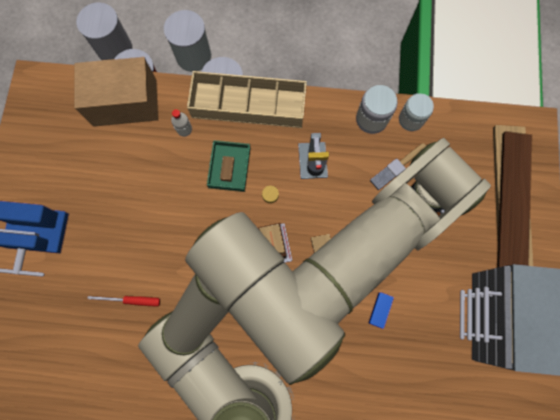

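The second small case has been knocked off the stack. It lies on the bench at about (442,-160), seemingly with no strip showing on top, so it may be upside down. I'll take small B first, then inspect it.

Call:
{"op": "apply_moves", "data": {
  "commands": [
    [8,1.45,-0.04,3.3,0],
    [8,1.45,-0.04,3.3,0],
    [8,1.45,-0.04,3.3,0.053],
    [8,0,0,3.3,0],
    [8,0,0,3.3,0],
    [8,0,0,3.3,0],
    [8,0,0,2.8,0],
    [8,0,0,0,0],
    [8,0,0,0,0],
    [6,0,0,0,0],
    [4.6,0,0,0,0],
    [4.6,0,0,0,0]
  ]
}}

```text
time_s: 37.3
eef_pos: [567.8, -340.3, 24.5]
ee_rot: [0.001, 1.0, -0.025, 0.002]
force: [-0.9, -0.7, 1.5]
grip_width: 0.594
```

Call:
{"op": "apply_moves", "data": {
  "commands": [
    [4.6,0,0,0,0],
    [4.6,0,0,0,0],
    [4.6,0,0,0,0],
    [4.6,0,0,0,0]
  ]
}}

```text
time_s: 37.63
eef_pos: [567.8, -340.3, 24.5]
ee_rot: [0.001, 1.0, -0.025, 0.002]
force: [-0.4, -0.3, 7.0]
grip_width: 0.596
```

Call:
{"op": "apply_moves", "data": {
  "commands": [
    [4.6,0,0,-3,0],
    [4.6,0,0,-3.5,0],
    [4.6,0,0,-3.5,0],
    [4.6,0,0,-3.5,0],
    [4.6,0,0,-3.5,0],
    [4.6,0,0,-3,0],
    [4.6,0,0,0,0]
  ]
}}

```text
time_s: 38.22
eef_pos: [568.2, -340.6, 230.3]
ee_rot: [0.004, 1.0, -0.025, 0.005]
force: [0.5, 0.4, -0.4]
grip_width: 0.596
```

Run:
```python
from h import *
go([442.4,-17.5,220],.3045+np.pi/2)
```

```text
t 38.22 shift [-14.18 -31.66   0.63] rows 9 per [-1.575 -3.518  0.07 ]
roll -0.3541 rows 3 per -0.118 j6 after 0.5497718325687764 alt 3.6913644861585695
```

Call:
{"op": "apply_moves", "data": {
  "commands": [
    [4.6,-1.57,-3.51,0,0],
    [4.6,-1.57,-3.51,0,0],
    [4.6,-1.57,-3.51,0,0],
    [4.6,-1.57,-3.51,0,0],
    [4.6,-1.57,-3.51,0,0],
    [4.6,-1.57,-3.51,0,0],
    [4.6,-1.57,-3.51,0,0],
    [4.6,-1.57,-3.51,0,0],
    [4.6,-1.57,-3.51,0,-0.12],
    [4.6,0,0,0,-0.12],
    [4.6,0,0,0,-0.114],
    [4.6,0,0,0,0]
  ]
}}

```text
time_s: 39.22
eef_pos: [441.2, -16.4, 222.4]
ee_rot: [0.0, 0.988, 0.154, 0.001]
force: [-0.7, 0.5, -1.0]
grip_width: 0.594
```

Call:
{"op": "apply_moves", "data": {
  "commands": [
    [4.6,0,0,0,0],
    [4.6,0,0,0,0],
    [4.6,0,0,0,0]
  ]
}}

```text
time_s: 39.47
eef_pos: [441.4, -17.3, 221.7]
ee_rot: [0.0, 0.989, 0.15, 0.0]
force: [-0.5, -0.3, -1.0]
grip_width: 0.596
```

Run:
```python
from h import *
i,im=cap("wrist","w18");s=ctrl.sense()["eef_pos"];print(s)
w=held(i,im,s[2]+6,copper)
e=np.array([442.5,-17.5])-w[0];print("TCP goal",s[:2]+e)
go([s[0]+e[0],s[1]+e[1],134],.3045+np.pi/2)
```

```text
[441.43141171 -17.24990352 221.69375203]
strip (array([440.82952881, -17.17489243]), 45.31671905517578, 3.862269878387451, np.float64(0.3039037316067068)) offset in tool mm [-0.55 -0.25]
TCP goal [443.1018829  -17.57501109]
t 39.52 shift [0.15 0.08 8.77] rows 3 per [0.05  0.027 2.923]
roll -0.0026 rows 1 per -0.0026 j6 after 0.9608644825878939 alt 4.102457136177687
```

View pics/w18.png

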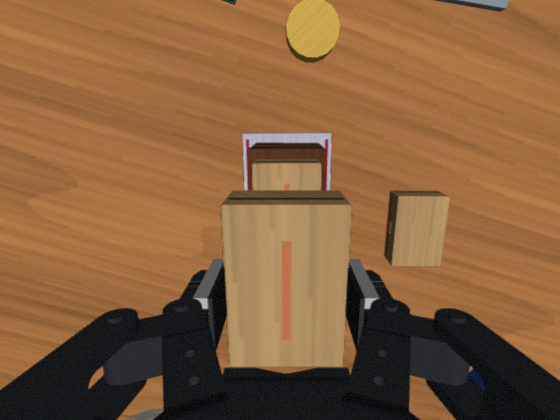

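Call:
{"op": "apply_moves", "data": {
  "commands": [
    [4.6,0.07,0.04,1.5,-0.002],
    [4.6,0.08,0.04,2.5,0],
    [4.6,0,0,2.5,0],
    [4.6,0,0,1.5,0],
    [4.6,0,0,0.4,0],
    [4.6,0,0,0,0],
    [4.6,0,0,0,0],
    [4.6,0,0,0,0]
  ]
}}

```text
time_s: 40.18
eef_pos: [443.7, -17.5, 138.8]
ee_rot: [0.0, 0.988, 0.152, 0.001]
force: [0.2, 0.4, -1.2]
grip_width: 0.594
```

Call:
{"op": "apply_moves", "data": {
  "commands": [
    [4.6,0,0,0.2,0],
    [4.6,0,0,0.1,0],
    [4.6,0,0,0,0],
    [4.6,0,0,0,0]
  ]
}}

```text
time_s: 40.52
eef_pos: [443.1, -17.3, 134.9]
ee_rot: [0.0, 0.988, 0.153, 0.0]
force: [-0.4, 0.4, 0.0]
grip_width: 0.597
```

Run:
```python
from h import *
go([443.1,-17.6,130.5],.3045+np.pi/2)
```

```text
t 40.52 shift [-0.01  0.03  0.44] rows 1 per [-0.012  0.03   0.435]
roll 0.0017 rows 1 per 0.0017 j6 after 0.9619714575263746 alt -2.1796211960634184
```

Call:
{"op": "apply_moves", "data": {
  "commands": [
    [4.6,0,0.02,0.2,0],
    [4.6,0,0,0.15,0],
    [4.6,0,0,0.05,0],
    [4.6,0,0,0,0],
    [4.6,0,0,0,0]
  ]
}}

```text
time_s: 40.93
eef_pos: [443.1, -17.5, 130.7]
ee_rot: [-0.0, 0.988, 0.152, -0.0]
force: [0.1, 0.3, -1.2]
grip_width: 0.594
```

Call:
{"op": "apply_moves", "data": {
  "commands": [
    [4.6,0,0,0.05,0],
    [4.6,0,0,0,0],
    [4.6,0,0,0,0]
  ]
}}

```text
time_s: 41.18
eef_pos: [443.2, -17.5, 130.5]
ee_rot: [0.0, 0.988, 0.153, 0.0]
force: [-2.2, -0.5, 4.8]
grip_width: 0.596
```

Call:
{"op": "apply_moves", "data": {
  "commands": [
    [5.2,0,0,0,0],
    [6.5,0,0,0,0],
    [7.5,0,0,0,0],
    [8.5,0,0,0,0],
    [8.5,0,0,0,0],
    [8.5,0,0,-2,0],
    [8.5,0,0,-3.5,0],
    [8.5,0,0,-3.5,0],
    [8.5,0,0,-3.5,0],
    [8.5,-2,0,-2,0],
    [8.5,-2,0,0,0],
    [8.5,0,0,0,0]
  ]
}}

```text
time_s: 42.18
eef_pos: [403.5, -29.9, 276.3]
ee_rot: [0.001, 0.988, 0.152, 0.001]
force: [0.5, -0.2, -0.4]
grip_width: 0.994
```

Run:
```python
from h import *
i,im=cap("wrist","w19")
c,r=pale(i,im,(270,180),136);print(cv2.minAreaRect(c)[0],r);
b,w=copper(i,im,c,136);print(w)
go([404,-171,200],.2937-np.pi/2);print(ctrl.sense()["joints"])
```

```text
(286.0, 154.0) (array([442.76858521, -17.48250961]), 75.11844635009766, 51.03642654418945, np.float64(0.30006122291739956))
(array([442.87646484, -17.28655624]), 44.69851303100586, 4.060523509979248, np.float64(0.30256832276760015))
t 42.23 shift [-4.29 13.46  7.58] rows 4 per [-1.072  3.364  1.895]
roll 0.0115 rows 1 per 0.0115 j6 after 0.9127854380622 alt -2.228807215527593
[-3.64316827e-01  1.63397207e-02  1.76213571e+00 -3.09931899e-05
  1.36172913e+00  9.01313810e-01]
```

View pics/w19.png

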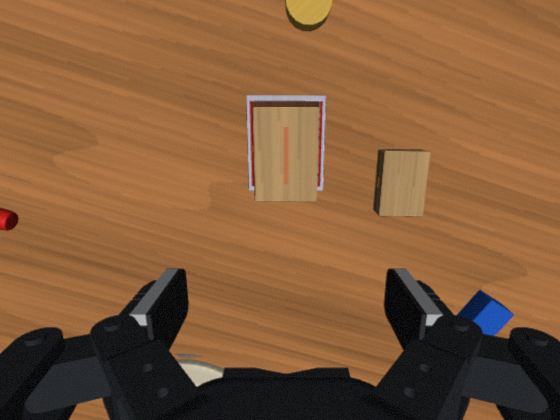

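Small B is on the stack, centred at (442.8,-17.4). The fallen case at (403,182) shows no strip, so it is upside down. To flip it I'll lean it against the tray's outer wall, push it upright, regrip it and tip it over.

Run:
```python
from h import *
i=ctrl.camera_info("wrist");im=cv2.imread("pics/w19.png")
c,r=pale(i,im,(403,182),30);print(r)
x=r[0];print(x)
go([x[0]-42,x[1]-12,225],r[3]-np.pi/2)
```

```text
(array([ 442.58120728, -160.08563232]), 74.60112762451172, 50.62009048461914, np.float64(0.2963411863487224))
[ 442.58120728 -160.08563232]
t 42.23 shift [-4.64 13.46  5.08] rows 4 per [-1.161  3.365  1.27 ]
roll 0.0088 rows 1 per 0.0088 j6 after 0.9101442517134777 alt -2.2314484018763157
```

Run:
```python
from h import *
go([442.4,-160,21],.2955-np.pi/2)
```

```text
t 42.23 shift [-0.31 13.54 25.48] rows 8 per [-0.039  1.693  3.185]
roll 0.0097 rows 1 per 0.0097 j6 after 0.9109854380622 alt -2.230607215527593
```

Call:
{"op": "apply_moves", "data": {
  "commands": [
    [8,-0.08,3.38,1.2,0],
    [8,-0.08,3.38,1.2,0],
    [8,-0.08,3.38,1.2,0],
    [8,-0.08,3.38,1.5,0.009],
    [8,0,0,3.5,0],
    [8,0,0,3.5,0],
    [8,0,0,3.5,0],
    [8,0,0,3.5,0],
    [8,0,0,3.2,0],
    [8,0,0,0,0]
  ]
}}

```text
time_s: 43.07
eef_pos: [440.2, -157.5, 46.8]
ee_rot: [-0.004, 0.989, 0.148, -0.004]
force: [-0.3, 1.3, -0.8]
grip_width: 0.94
```

Run:
```python
from h import *
cap("wrist","w20");go([442.4,-160,21],.2955-np.pi/2)
```

```text
t 43.12 shift [0.04 0.19 2.9 ] rows 1 per [0.038 0.186 2.896]
roll 0.0017 rows 1 per 0.0017 j6 after 0.6802469416101633 alt -2.4613457119796296
```

View pics/w20.png

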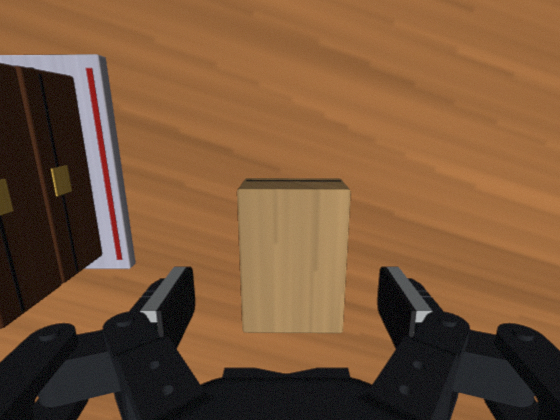

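Call:
{"op": "apply_moves", "data": {
  "commands": [
    [8,0.03,0.15,1.5,0],
    [8,0,0,1.1,0],
    [8,0,0,0,0],
    [6,0,0,0,0],
    [4.6,0,0,0,0],
    [4.6,0,0,0,0],
    [4.6,0,0,0,0],
    [4.6,0,0,0,0],
    [4.6,0,0,0,0]
  ]
}}

```text
time_s: 43.87
eef_pos: [444.2, -161.2, 28.0]
ee_rot: [0.001, 0.989, 0.148, 0.001]
force: [-1.0, 1.4, 9.2]
grip_width: 0.592
```

Call:
{"op": "apply_moves", "data": {
  "commands": [
    [4.6,0,0,-3,0],
    [4.6,0,0,-3.5,0],
    [4.6,0,0,-3.5,0],
    [4.6,0,0,-3.5,0],
    [4.6,0,0,-3.5,0],
    [4.6,0,0,-3,0],
    [4.6,0,0,-3,0],
    [4.6,0,0,0,0],
    [4.6,0,0,0,0]
  ]
}}

```text
time_s: 44.62
eef_pos: [443.6, -160.8, 257.9]
ee_rot: [0.001, 0.989, 0.148, 0.001]
force: [-0.5, 0.5, -2.2]
grip_width: 0.587
```

Run:
```python
from h import *
go([500,-150,240],0); print(yaw())
```

```text
t 44.62 shift [5.7  0.61 1.81] rows 2 per [2.851 0.306 0.904]
roll -1.2735 rows 11 per -0.1158 j6 after -0.5967781763283493 alt 2.544814477261444
-1.273452220854998
```

Call:
{"op": "apply_moves", "data": {
  "commands": [
    [4.6,0,0,0,-0.116],
    [4.6,0,0,0,-0.116],
    [4.6,0,0,0,-0.116],
    [4.6,0,0,0,-0.116],
    [4.6,0,0,0,-0.116],
    [4.6,0,0,0,-0.116],
    [4.6,0,0,0,-0.116],
    [4.6,0,0,0,-0.116],
    [4.6,0,0,0,-0.116],
    [4.6,0,0,0,-0.116],
    [4.6,0,0,0,-0.114],
    [4.6,0,0,0,0]
  ]
}}

```text
time_s: 45.62
eef_pos: [442.9, -160.4, 255.1]
ee_rot: [-0.001, 0.706, 0.709, -0.0]
force: [-0.4, -0.4, -1.1]
grip_width: 0.589
```

Run:
```python
from h import *
go([550,136,250],0); print(yaw())
```

```text
t 45.62 shift [29.59 10.84  0.53] rows 8 per [3.699 1.355 0.066]
roll 0.0044 rows 1 per 0.0044 j6 after -0.5969087950690679 alt -3.738501448658861
0.004433855359844259
```

Call:
{"op": "apply_moves", "data": {
  "commands": [
    [4.6,3.7,1.35,0,0],
    [4.6,3.7,1.35,0,0],
    [4.6,3.7,1.35,0,0],
    [4.6,3.7,1.35,0,0],
    [4.6,3.7,1.35,0,0],
    [4.6,3.7,1.35,0,0],
    [4.6,3.7,1.35,0,0],
    [4.6,3.7,1.35,0,0],
    [4.6,0,0,0,0],
    [4.6,0,0,0,0]
  ]
}}

```text
time_s: 46.45
eef_pos: [550.9, 136.8, 254.8]
ee_rot: [-0.001, 0.707, 0.707, -0.001]
force: [-1.1, -0.2, -1.5]
grip_width: 0.592
```

Run:
```python
from h import *
import pickle
i,im=cap("wrist","w21");pickle.dump(i,open("pics/w21.pkl","wb"));print(ctrl.sense()["eef_pos"],yaw())
```

```text
[550.87032124 135.48218953 255.16301851] -0.0010461323056620304
```

View pics/w21.png

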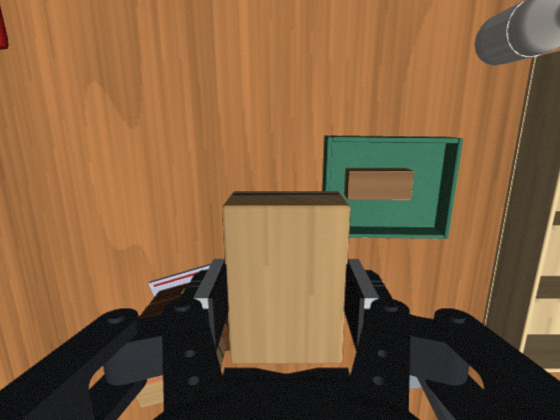

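Run:
```python
from h import *
import pickle
im=cv2.imread("pics/w21.png");i=pickle.load(open("pics/w21.pkl","rb"))
H=hsv(im);m=((H[...,0]>60)&(H[...,0]<95)&(H[...,1]>70)).astype(np.uint8)
c=cv2.convexHull(biggest(m));print([(p,onz(i,p,35)[:2].round(1)) for p in cv2.approxPolyDP(c,3,True).reshape(-1,2)])
cv2.imwrite("pics/z6.png",cv2.resize(im[120:250,300:480],None,fx=4,fy=4,interpolation=2))
```

```text
[(array([325, 136], dtype=int32), array([590.3, 190. ])), (array([461, 139], dtype=int32), array([730. , 186.9])), (array([447, 237], dtype=int32), array([729.6,  80.3])), (array([349, 236], dtype=int32), array([620.5,  81.4])), (array([323, 190], dtype=int32), array([589.9, 133.6]))]
```

View pics/z6.png

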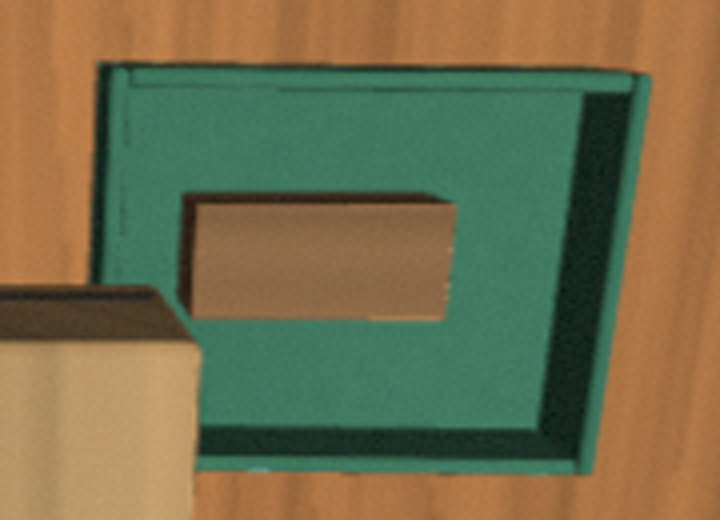

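Call:
{"op": "apply_moves", "data": {
  "commands": [
    [4.6,0.05,1.3,2.5,0],
    [4.6,0,1.3,3.0,0],
    [4.6,0,0,3.0,0],
    [4.6,0,0,3.0,0],
    [4.6,0,0,3.0,0],
    [4.6,0,0,2.5,0],
    [4.6,0,0,1.2,0],
    [4.6,0,0,0.5,0],
    [4.6,0,0,0,0],
    [4.6,0,0,0,0]
  ]
}}

```text
time_s: 47.33
eef_pos: [578.0, 135.4, 70.6]
ee_rot: [0.001, 0.707, 0.707, 0.001]
force: [-0.6, 0.8, -1.0]
grip_width: 0.591
```

Run:
```python
from h import *
cap("wrist","w22");_,s=cap("scene");cv2.imwrite("pics/z7.png",cv2.resize(s[220:360,200:380],None,fx=4,fy=4,interpolation=2))
go([577,136,65],0)
```

```text
t 47.43 shift [ 0.03 -0.11  0.59] rows 1 per [ 0.033 -0.111  0.586]
roll -0.0 rows 1 per -0.0 j6 after 0.0334245002635573 alt 3.1750171538533505
```

View pics/w22.png

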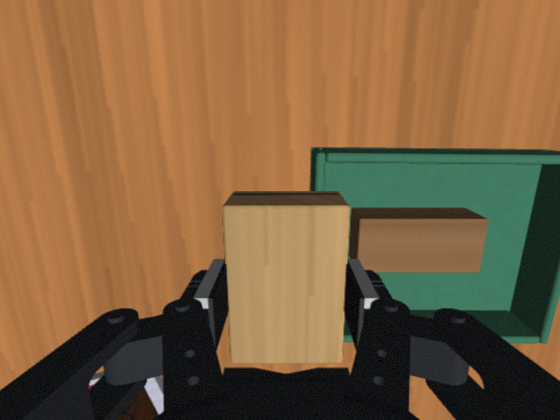

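View pics/z7.png

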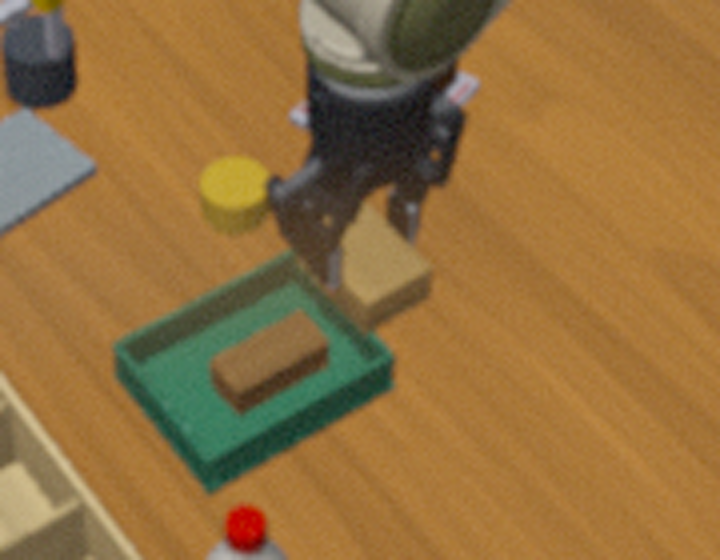

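Call:
{"op": "apply_moves", "data": {
  "commands": [
    [4.6,0,-0.1,0.3,0],
    [4.6,0,0,0.2,0],
    [4.6,0,0,0,0],
    [4.6,0,0,0,0],
    [8.5,0,0,0,0],
    [8.5,0,0,0,0],
    [8.5,0,0,0,0],
    [8.5,0,0,0,0],
    [8.5,0,0,0,0],
    [8.5,0,0,0,0]
  ]
}}

```text
time_s: 48.27
eef_pos: [576.3, 135.8, 64.3]
ee_rot: [0.0, 0.707, 0.707, 0.0]
force: [0.2, -0.1, 0.2]
grip_width: 0.996
```

Run:
```python
from h import *
cap("wrist","w23");_,s=cap("scene");cv2.imwrite("pics/z8.png",cv2.resize(s[220:360,200:380],None,fx=4,fy=4,interpolation=2))
```

```text
(no output)
```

View pics/w23.png

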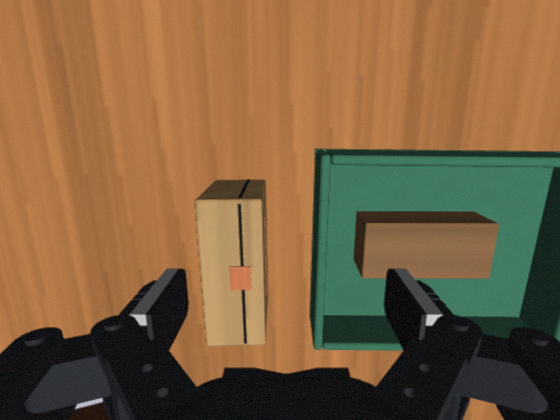

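View pics/z8.png

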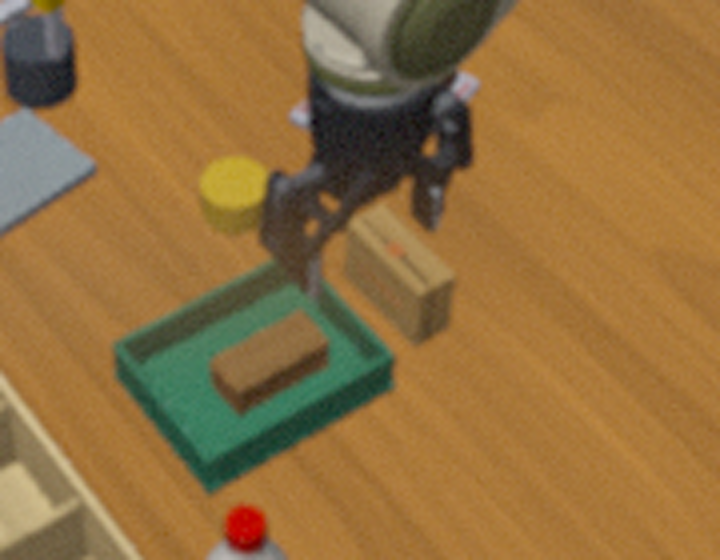

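The case landed standing on its long side: the clasp is up at (241,277), the lid faces the tray, and it is clear of the tray wall. Next I'll tip it away from the tray with closed fingers.

Run:
```python
from h import *
i=ctrl.camera_info("wrist")
for p in [(198,199),(263,199),(205,344),(265,342),(320,155),(232,270)]: print(p,onz(i,p,52)[:2].round(1),onz(i,p,35)[:2].round(1))
```

```text
(198, 199) [537.2 171.5] [532.6 167.5]
(263, 199) [566.  171.5] [564.8 167.5]
(205, 344) [535.3  96.5] [530.5  83.7]
(265, 342) [565.6  97.7] [564.3  85. ]
(320, 155) [590.7 190.8] [592.4 189. ]
(232, 270) [550.7 137.2] [547.7 129.2]
```

Call:
{"op": "apply_moves", "data": {
  "commands": [
    [8.5,0,0,-2,0],
    [8.5,0,0,-2,0],
    [4,0,0,0,0],
    [0.2,0,1.0,0,0],
    [0,0,1.0,0,0],
    [0,0,0,0,0],
    [0,0,0,0,0],
    [0,0,0,0,0],
    [0,0,0,0,0],
    [0,0,0,0,0]
  ]
}}

```text
time_s: 49.2
eef_pos: [596.0, 135.8, 104.2]
ee_rot: [-0.0, 0.707, 0.707, -0.0]
force: [-0.3, -0.2, -0.2]
grip_width: -0.002
```

Run:
```python
from h import *
go([594,135,55],0);cap("wrist","w24")
```

```text
t 49.2 shift [-0.08 -0.19  4.92] rows 2 per [-0.042 -0.097  2.458]
roll 0.0005 rows 1 per 0.0005 j6 after 0.0327018606177589 alt -3.1088907929720344
```

View pics/w24.png

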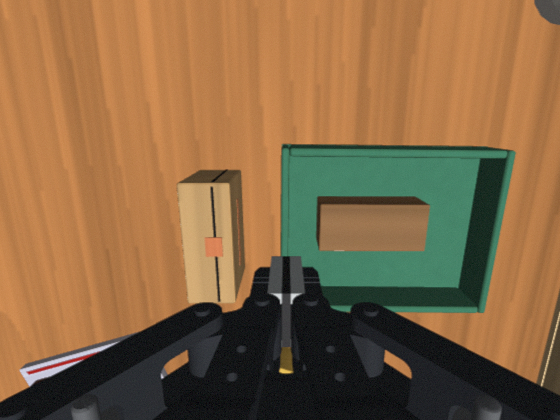

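Call:
{"op": "apply_moves", "data": {
  "commands": [
    [0,-0.05,0,2.5,0],
    [0,0,0,2.4,0],
    [0,0,0,0,0],
    [0,0,0,0,0],
    [0,0,-0.4,0,0],
    [0,0,-0.4,0,0],
    [0,0,-0.4,0,0],
    [0,0,-0.4,0,0],
    [0,0,0,0,0]
  ]
}}

```text
time_s: 50.0
eef_pos: [579.7, 135.4, 55.8]
ee_rot: [0.0, 0.707, 0.707, 0.0]
force: [0.2, 0.4, -0.7]
grip_width: -0.001
```

Run:
```python
from h import *
cap("wrist","w25");print(ctrl.sense()["eef_pos"])
```

```text
[580.09282844 135.38037239  55.7118666 ]
```

View pics/w25.png

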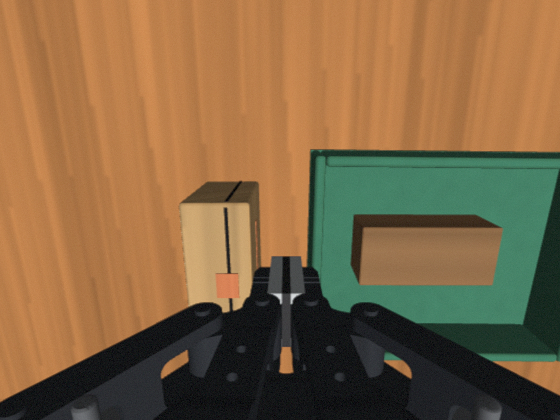

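Call:
{"op": "apply_moves", "data": {
  "commands": [
    [0,0,-0.4,0,0],
    [0,0,-0.3,0,0],
    [0,0,-0.3,0,0],
    [0,0,-0.3,0,0],
    [0,0,-0.3,0,0],
    [0,0,-0.3,0,0],
    [0,0,-0.3,0,0],
    [0,0,-0.3,0,0]
  ]
}}

```text
time_s: 50.72
eef_pos: [554.9, 135.3, 55.1]
ee_rot: [-0.0, 0.707, 0.707, -0.0]
force: [0.3, -0.3, 0.5]
grip_width: -0.003
```

Run:
```python
from h import *
cap("wrist","w26");print(ctrl.sense()["eef_pos"])
```

```text
[554.42277955 135.38522359  55.06366455]
```

View pics/w26.png

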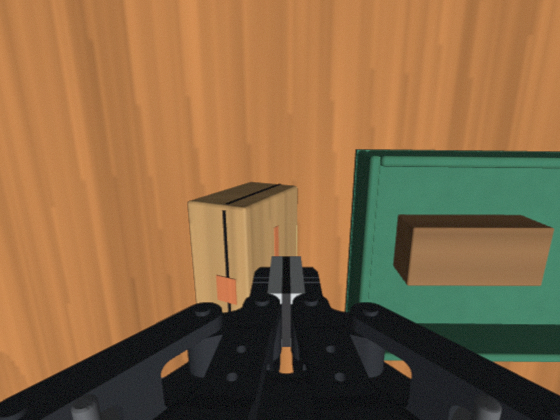

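Tipping well. Pushing on.

Call:
{"op": "apply_moves", "data": {
  "commands": [
    [0,0,-0.3,0,0],
    [0,0,-0.3,0,0],
    [0,0,-0.3,0,0],
    [0,0,-0.3,0,0],
    [0,0,0,0,0],
    [0,0,0,0,0],
    [0,0,0,0,0]
  ]
}}

```text
time_s: 51.35
eef_pos: [543.4, 135.3, 55.2]
ee_rot: [0.0, 0.707, 0.707, 0.0]
force: [-0.2, 0.8, 0.3]
grip_width: -0.0
```

Run:
```python
from h import *
cap("wrist","w27");print(ctrl.sense()["eef_pos"])
```

```text
[543.43459721 135.27646719  55.22385712]
```

View pics/w27.png

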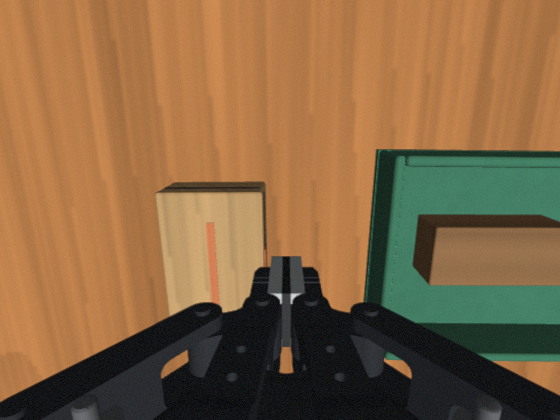

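Flipped: lid up, strip at (213,262). Up, open, measure and grasp it.

Call:
{"op": "apply_moves", "data": {
  "commands": [
    [0,0,0,-3.5,0],
    [4,0,0,-3.5,0],
    [8.5,0,0,-3.5,0],
    [8.5,-1.3,-1,-3.5,0],
    [8.5,-1.3,-1,-3.5,0],
    [8.5,-1.3,-1,0,0],
    [8.5,0,0,0,0],
    [8.5,0,0,0,0],
    [8.5,0,0,0,0]
  ]
}}

```text
time_s: 52.15
eef_pos: [513.3, 96.6, 229.3]
ee_rot: [-0.001, 0.707, 0.707, -0.0]
force: [-0.8, 0.2, -0.3]
grip_width: 0.996
```

Run:
```python
from h import *
i,im=cap("wrist","w28")
c,r=pale(i,im,(275,160),30);print(cv2.minAreaRect(c)[0],r);
b,w=copper(i,im,c,30);print(w)
go([r[0][0],r[0][1],21],r[3]+np.pi/2);print(ctrl.sense()["joints"])
```

```text
(278.5, 152.5) (array([505.80078125, 133.84378052]), 76.51158905029297, 52.2474479675293, np.float64(-1.5673072203624656))
(array([505.52636719, 133.23733521]), 44.585426330566406, 2.9927902221679688, np.float64(1.5655255315234662))
t 52.2 shift [ 3.71 -0.72 20.82] rows 6 per [ 0.618 -0.119  3.47 ]
roll -0.0028 rows 1 per -0.0028 j6 after -0.041908219511394944 alt 3.099684434078398
[-3.83721176e-02  3.18438624e-01  1.52515147e+00  1.75788010e-04
  1.29979779e+00 -3.90796918e-02]
```

View pics/w28.png

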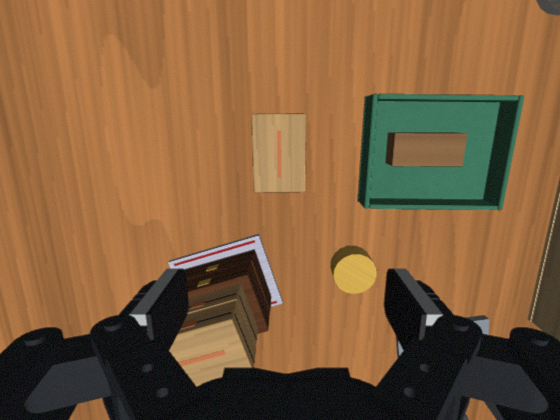

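Call:
{"op": "apply_moves", "data": {
  "commands": [
    [8,1.2,-0.23,3.0,0],
    [8,1.2,-0.23,3.0,0],
    [8,1.25,-0.23,3.0,-0.003],
    [8,0,0,3.0,0],
    [8,0,0,3.0,0],
    [8,0,0,3.0,0],
    [8,0,0,2.8,0],
    [8,0,0,0,0],
    [8,0,0,0,0],
    [6,0,0,0,0],
    [4.6,0,0,0,0],
    [4.6,0,0,0,0]
  ]
}}

```text
time_s: 53.2
eef_pos: [507.4, 132.9, 24.1]
ee_rot: [0.001, 0.706, 0.708, 0.001]
force: [0.2, -0.2, -0.4]
grip_width: 0.595
```

Call:
{"op": "apply_moves", "data": {
  "commands": [
    [4.6,0,0,0,0],
    [4.6,0,0,0,0],
    [4.6,0,0,0,0],
    [4.6,0,0,0,0]
  ]
}}

```text
time_s: 53.53
eef_pos: [507.5, 132.9, 24.1]
ee_rot: [0.001, 0.706, 0.708, 0.001]
force: [-0.4, 0.6, 7.1]
grip_width: 0.596
```

Call:
{"op": "apply_moves", "data": {
  "commands": [
    [4.6,0,0,-3,0],
    [4.6,0,0,-3.5,0],
    [4.6,0,0,-3.5,0],
    [4.6,0,0,-3.5,0],
    [4.6,0,0,-3.5,0],
    [4.6,0,0,-3.5,0],
    [4.6,0,0,-2,0],
    [4.6,0,0,0,0]
  ]
}}

```text
time_s: 54.2
eef_pos: [507.7, 132.9, 252.8]
ee_rot: [0.003, 0.706, 0.708, 0.004]
force: [0.5, -0.6, -0.6]
grip_width: 0.597
```

Run:
```python
from h import *
s=ctrl.sense();print(s["joints"][5]);go([442.4,-17.5,s["eef_pos"][2]],.3045-np.pi/2)
```

```text
0.029015958199223237
t 54.2 shift [-15.02  -6.59  -0.07] rows 5 per [-3.004 -1.318 -0.014]
roll 1.2699 rows 11 per 0.1154 j6 after 1.2989251696793376 alt -1.8426674839104555
```

Call:
{"op": "apply_moves", "data": {
  "commands": [
    [4.6,-3.0,-1.32,0,0],
    [4.6,-3.0,-1.32,0,0],
    [4.6,-3.0,-1.32,0,0],
    [4.6,-3.0,-1.32,0,0],
    [4.6,-3.0,-1.32,0,0],
    [4.6,0,0,0,0.115],
    [4.6,0,0,0,0.115],
    [4.6,0,0,0,0.115],
    [4.6,0,0,0,0.115],
    [4.6,0,0,0,0.115],
    [4.6,0,0,0,0.115],
    [4.6,0,0,0,0.115]
  ]
}}

```text
time_s: 55.2
eef_pos: [440.5, -17.3, 246.9]
ee_rot: [-0.0, 0.928, 0.372, -0.0]
force: [0.0, 0.2, -1.9]
grip_width: 0.594
```

Call:
{"op": "apply_moves", "data": {
  "commands": [
    [4.6,0,0,0,0.115],
    [4.6,0,0,0,0.115],
    [4.6,0,0,0,0.115],
    [4.6,0,0,0,0.115],
    [4.6,0,0,0,0],
    [4.6,0,0,0,0],
    [4.6,0,0,0,0]
  ]
}}

```text
time_s: 55.78
eef_pos: [440.7, -17.4, 247.1]
ee_rot: [-0.0, 0.988, 0.156, -0.0]
force: [-0.7, 0.0, -0.6]
grip_width: 0.594
```

Run:
```python
from h import *
i,im=cap("wrist","w29");s=ctrl.sense()["eef_pos"];print(s)
w=held(i,im,s[2]+6,copper)
e=np.array([442.6,-17.4])-w[0];print("TCP goal",s[:2]+e)
go([s[0]+e[0],s[1]+e[1],164],.3045+np.pi/2)
```

```text
[440.79907102 -17.42877927 247.11174719]
strip (array([440.61148071, -17.14960098]), 45.21419143676758, 3.8638834953308105, np.float64(0.3151165386128083)) offset in tool mm [-0.09 -0.32]
TCP goal [442.78759031 -17.67917829]
t 55.83 shift [0.18 0.09 8.31] rows 3 per [0.061 0.028 2.77 ]
roll 0.0073 rows 1 per 0.0073 j6 after 0.9599905663975106 alt -2.1816020871922825
```

View pics/w29.png

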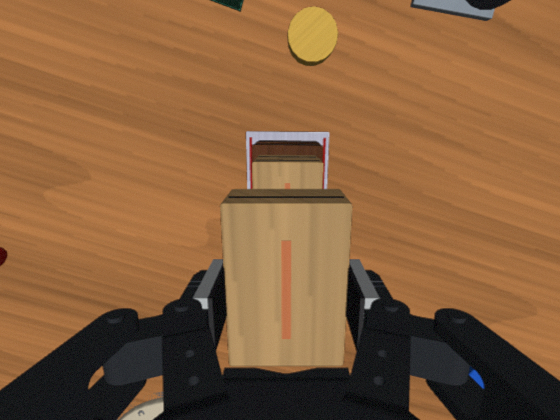

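Contact is expected at TCP z ≈ 160.

Call:
{"op": "apply_moves", "data": {
  "commands": [
    [4.6,0.09,0.04,1.5,0.007],
    [4.6,0.09,0.04,2.5,0],
    [4.6,0,0,2.2,0],
    [4.6,0,0,1.5,0],
    [4.6,0,0,0.4,0],
    [4.6,0,0,0,0],
    [4.6,0,0,0,0],
    [4.6,0,0,0,0]
  ]
}}

```text
time_s: 56.5
eef_pos: [443.4, -17.8, 167.3]
ee_rot: [0.0, 0.989, 0.151, 0.001]
force: [0.1, -0.6, -1.6]
grip_width: 0.592
```

Call:
{"op": "apply_moves", "data": {
  "commands": [
    [4.6,0,0,0.15,0],
    [4.6,0,0,0.1,0],
    [4.6,0,0,0,0],
    [4.6,0,0,0,0]
  ]
}}

```text
time_s: 56.83
eef_pos: [442.9, -17.7, 163.8]
ee_rot: [0.0, 0.989, 0.151, 0.0]
force: [0.4, -1.4, -0.4]
grip_width: 0.593
```

Run:
```python
from h import *
go([442.8,-17.7,160],.3045+np.pi/2)
```

```text
t 56.83 shift [-0.01 -0.    0.38] rows 1 per [-0.008 -0.002  0.383]
roll -0.0022 rows 1 per -0.0022 j6 after 0.9608766170225593 alt 4.102469270612352
```

Call:
{"op": "apply_moves", "data": {
  "commands": [
    [4.6,0,0,0.2,-0.002],
    [4.6,0,0,0.13,0],
    [4.6,0,0,0,0],
    [4.6,0,0,0,0]
  ]
}}

```text
time_s: 57.17
eef_pos: [442.8, -17.6, 160.3]
ee_rot: [-0.0, 0.988, 0.152, -0.0]
force: [0.4, 0.0, -0.7]
grip_width: 0.59
```

Call:
{"op": "apply_moves", "data": {
  "commands": [
    [4.6,0,0,0.05,0],
    [4.6,0,0,0,0],
    [4.6,0,0,0,0]
  ]
}}

```text
time_s: 57.42
eef_pos: [443.0, -17.7, 160.1]
ee_rot: [0.0, 0.988, 0.152, 0.0]
force: [-1.2, -0.8, 2.5]
grip_width: 0.59
```

Call:
{"op": "apply_moves", "data": {
  "commands": [
    [5.2,0,0,0,0],
    [6.5,0,0,0,0],
    [7.5,0,0,0,0],
    [8.5,0,0,0,0],
    [8.5,0,0,0,0],
    [8.5,0,0,-2,0],
    [8.5,0,0,-3.5,0],
    [8.5,0,0,-3.5,0],
    [8.5,0,0,-3,0],
    [8.5,-2,0,-1,0],
    [8.5,-2,0,0,0],
    [8.5,0,0,0,0]
  ]
}}

```text
time_s: 58.42
eef_pos: [403.1, -30.0, 290.7]
ee_rot: [0.001, 0.988, 0.151, 0.0]
force: [-0.3, -0.8, -0.3]
grip_width: 0.996
```

Run:
```python
from h import *
i,im=cap("wrist","w30")
c,r=pale(i,im,(270,180),166);print(cv2.minAreaRect(c)[0],r);
b,w=copper(i,im,c,166);print(w)
print(ctrl.sense()["joints"])
_,t=cap("top","top5");cv2.imwrite("pics/z9.png",cv2.resize(t[110:200,270:360],None,fx=6,fy=6,interpolation=2))
```

```text
(285.87115478515625, 155.26678466796875) (array([443.00335693, -17.52418137]), 75.30711364746094, 57.696712493896484, np.float64(0.30278184170799727))
(array([443.23959351, -17.52762413]), 45.20977783203125, 3.117610454559326, np.float64(0.30282798097388297))
[-3.64855458e-01  5.99881797e-03  1.73442927e+00 -4.99234657e-05
  1.40002846e+00  9.02775139e-01]
```

View pics/w30.png

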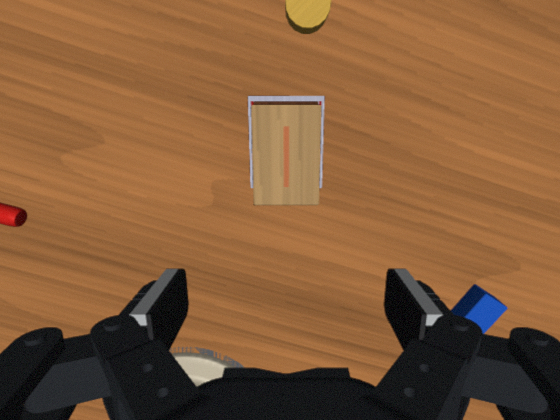

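View pics/z9.png

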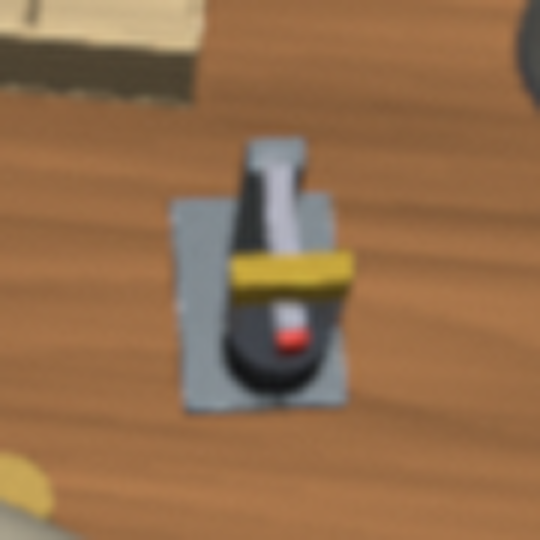

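The stack is complete: its top reads (443.1,-17.5). Now for the weight, viewed from the robot side.

Run:
```python
from h import *
go([610,-118,300],-np.pi/2)
it=ctrl.camera_info("top")
a=onz(it,(270+291/6,110+322/6),150);b=onz(it,(270+275/6,110+165/6),150);print(a,b,np.arctan2(*(b-a)[[1,0]]))
p=onz(it,(270+232/6,110+268/6),178);q=onz(it,(270+352/6,110+262/6),178);print(p,q,np.linalg.norm(p-q),np.arctan2(*(p-q)[[1,0]]))
```

```text
t 58.52 shift [16.96 14.56 -0.97] rows 6 per [ 2.826  2.426 -0.162]
roll 0.3035 rows 3 per 0.1012 j6 after 1.2066330171708555 alt -1.9349596364189376
[ 648.78719799 -121.94704047  150.        ] [ 721.51134232 -109.00932988  150.        ] 0.17605923780621402
[660.93373992 -93.17869792 178.        ] [ 668.73751918 -144.49727116  178.        ] 51.908524637315324 1.7217056089534009
```

Call:
{"op": "apply_moves", "data": {
  "commands": [
    [8.5,2.83,2.43,-0.2,0],
    [8.5,2.83,2.43,-0.2,0],
    [8.5,2.83,2.43,-0.2,0],
    [8.5,2.83,2.43,-0.2,0],
    [8.5,2.83,2.43,-0.2,0],
    [8.5,2.83,2.43,-0.2,0],
    [8.5,0,0,0,0.07],
    [8.5,0,0,0,0.08],
    [8.5,0,0,0,0],
    [8.5,0,0,0,0],
    [8.5,0,0,0,0]
  ]
}}

```text
time_s: 59.43
eef_pos: [610.4, -117.6, 301.8]
ee_rot: [-0.0, 0.997, 0.078, -0.0]
force: [0.4, -0.2, 0.1]
grip_width: 0.993
```

Run:
```python
from h import *
import pickle
i,im=cap("wrist","w31");pickle.dump(i,open("pics/w31.pkl","wb"));print(ctrl.sense()["eef_pos"],yaw())
H=hsv(im);m=((H[...,0]>20)&(H[...,0]<35)&(H[...,1]>150)&(H[...,2]>110));m[300:]=0
c=biggest(m);print(cv2.minAreaRect(c),rect_world(i,c,178))
```

```text
[ 610.35249839 -117.62560199  301.99946354] -1.4145379055907548
((298.0, 141.5), (19.0, 68.0), 90.0) (array([ 664.49023438, -118.11252594]), 51.135555267333984, 13.926898956298828, np.float64(-1.414823387351146))
```

View pics/w31.png

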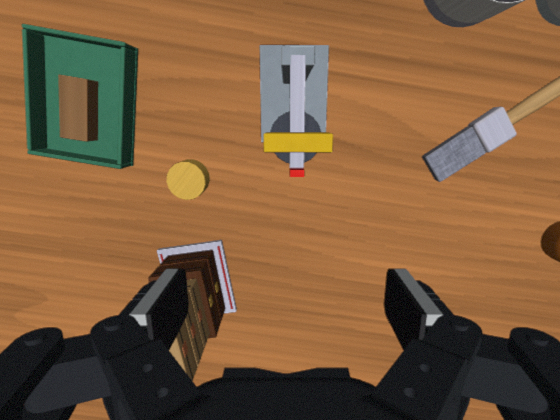

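Run:
```python
from h import *
go([664.5,-118.1,156],-1.4148)
```

```text
t 59.48 shift [ 5.34  0.89 14.6 ] rows 4 per [1.335 0.222 3.65 ]
roll 0.0003 rows 1 per 0.0003 j6 after 1.0361999015666266 alt -2.1053927520231666
```

Call:
{"op": "apply_moves", "data": {
  "commands": [
    [8.5,2.6,0.44,0,0],
    [8.5,2.7,0.45,0,0],
    [8.5,0,0,2.5,0],
    [8.5,0,0,2.5,0],
    [8.5,0,0,2.5,0],
    [8.5,0,0,0,0],
    [8.5,0,0,0,0]
  ]
}}

```text
time_s: 60.07
eef_pos: [663.8, -118.4, 226.9]
ee_rot: [-0.0, 0.997, 0.077, -0.001]
force: [-0.1, -0.7, 0.4]
grip_width: 0.992
```

Run:
```python
from h import *
cap("wrist","w32");go([664.5,-118.1,156],-1.4148)
```

```text
t 60.12 shift [ 0.01 -0.05  7.26] rows 2 per [ 0.004 -0.026  3.63 ]
roll -0.0011 rows 1 per -0.0011 j6 after 1.0649758900877146 alt 4.206568543677507
```

View pics/w32.png

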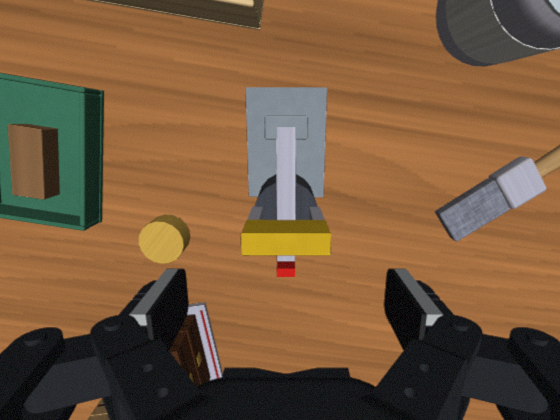

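Call:
{"op": "apply_moves", "data": {
  "commands": [
    [8.5,0,0,2.5,0],
    [8.5,0,0,2.5,0],
    [8.5,0,0,2.1,0],
    [8.5,0,0,0,0],
    [8.5,0,0,0,0],
    [6.5,0,0,0,0],
    [4.6,0,0,0,0],
    [4.6,0,0,0,0],
    [4.6,0,0,0,0],
    [4.6,0,0,0,0],
    [4.6,0,0,0,0]
  ],
  "squeeze": 80
}}

```text
time_s: 61.03
eef_pos: [664.8, -118.8, 158.3]
ee_rot: [0.001, 0.997, 0.077, 0.002]
force: [-1.7, 0.4, 6.5]
grip_width: 0.595
```

Run:
```python
from h import *
cap("wrist","w33");print(ctrl.sense()["eef_pos"],ctrl.sense()["force"])
```

```text
[ 664.78085531 -118.8144561   158.31091786] [-1.54486595 -0.37609334  6.33527151]
```

View pics/w33.png

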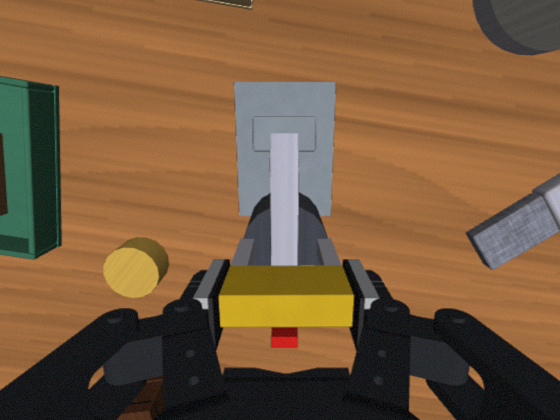

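Call:
{"op": "apply_moves", "data": {
  "commands": [
    [4.6,0,0,-0.5,0],
    [4.6,0,0,-0.7,0],
    [4.6,0,0,-0.7,0],
    [4.6,0,0,-0.3,0],
    [4.6,0,0,0,0],
    [4.6,0,0,0,0]
  ]
}}

```text
time_s: 61.58
eef_pos: [664.1, -118.5, 177.8]
ee_rot: [-0.0, 0.997, 0.077, -0.0]
force: [0.3, -0.3, -5.8]
grip_width: 0.594
```

Run:
```python
from h import *
s=ctrl.sense();print(s["eef_pos"],s["force"],s["grip_width"]);cap("wrist","w34")
_,a=cap("scene");cv2.imwrite("pics/z10.png",cv2.resize(a[170:300,150:300],None,fx=4.5,fy=4.5,interpolation=2))
```

```text
[ 664.05629173 -118.52028406  177.82080658] [ 0.28404904 -0.30100231 -5.8324276 ] 0.5935861725218835
```

View pics/z10.png

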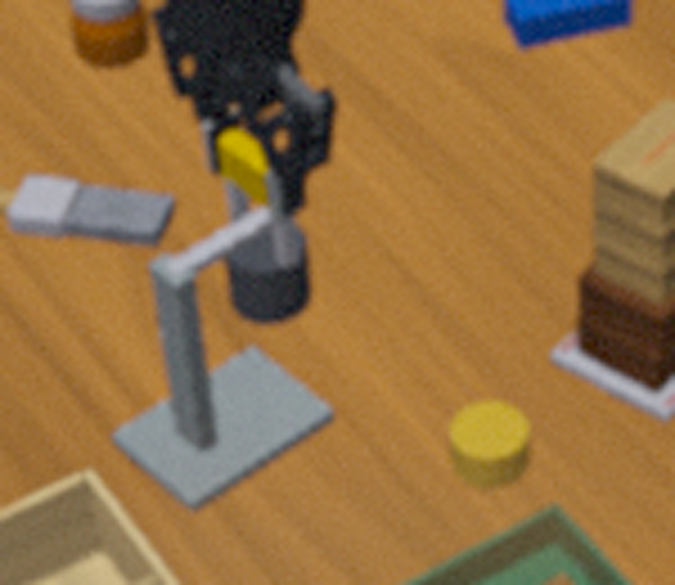

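The weight is free at 19.5 up and carries its full 5.8 N. Drawing it out along -x.

Call:
{"op": "apply_moves", "data": {
  "commands": [
    [4.6,-0.8,0,0,0],
    [4.6,-1.2,0,0,0],
    [4.6,-1.2,0,0,0],
    [4.6,-1.2,0,0,0],
    [4.6,-1.2,0,0,0],
    [4.6,-1.2,0,0,0],
    [4.6,-0.8,0,0,0],
    [4.6,0,0,0,0]
  ]
}}

```text
time_s: 62.35
eef_pos: [587.9, -130.4, 177.8]
ee_rot: [-0.0, 0.997, 0.077, -0.001]
force: [0.1, 0.0, -5.3]
grip_width: 0.593
```

Run:
```python
from h import *
s=ctrl.sense();print(s["eef_pos"],s["force"],s["grip_width"]);i,im=cap("wrist","w35")
# base-of-weight z = tcp-93.3
go([443,-17.5,s["eef_pos"][2]],.3045-np.pi/2)
```

```text
[ 587.90294986 -130.38112641  177.84995992] [ 0.09561749  0.0100674  -5.27320491] 0.5925705262767111
t 62.4 shift [-1.268e+01 -1.338e+01  1.000e-02] rows 5 per [-2.535 -2.676  0.003]
roll -0.1508 rows 2 per -0.0754 j6 after 0.854374214579968 alt 3.995966868169761
```

View pics/w35.png

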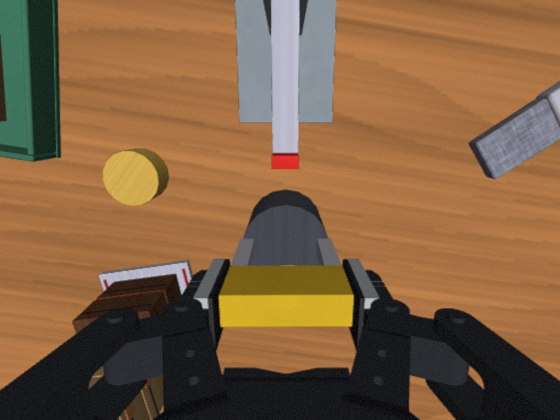

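Call:
{"op": "apply_moves", "data": {
  "commands": [
    [4.6,0,0,-2,0],
    [4.6,0,0,-3,0],
    [4.6,0,0,-3,0],
    [4.6,0,0,-3,0],
    [4.6,0,0,-1,0],
    [4.6,-2.0,-2.1,0,0],
    [4.6,-2.4,-2.5,0,0],
    [4.6,-2.4,-2.5,0,0],
    [4.6,-2.4,-2.5,0,0],
    [4.6,-2.4,-2.5,0,-0.075],
    [4.6,-1.0,-1.0,0,-0.075],
    [4.6,0,0,0,0]
  ]
}}

```text
time_s: 63.4
eef_pos: [441.9, -19.2, 297.6]
ee_rot: [-0.0, 0.988, 0.154, -0.0]
force: [0.3, 0.3, -4.9]
grip_width: 0.596
```

Call:
{"op": "apply_moves", "data": {
  "commands": [
    [4.6,0,0,0,0],
    [4.6,0,0,0,0],
    [4.6,0,0,0,0]
  ]
}}

```text
time_s: 63.65
eef_pos: [444.4, -21.4, 297.4]
ee_rot: [-0.0, 0.989, 0.151, -0.0]
force: [0.1, -0.6, -5.8]
grip_width: 0.593
```

Run:
```python
from h import *
s=ctrl.sense();print(s["eef_pos"],s["force"],s["grip_width"]);i,im=cap("wrist","w36");print(rot().round(4))
H=hsv(im);m=((H[...,0]>20)&(H[...,0]<35)&(H[...,1]>150)&(H[...,2]>110));m[:200]=0;m[:,:200]=0;m[:,380:]=0
c=biggest(m);print(cv2.minAreaRect(c))
x=c.reshape(-1,2);y0=x[:,1].max()
r=rect_world(i,c,s["eef_pos"][2]+19.7);print(r)
go([443,-17.5,262],.3045-np.pi/2)
```

```text
[444.39151923 -21.44146866 297.38847652] [ 0.13789787 -0.56846065 -5.84429975] 0.5927121057747633
[[ 9.544e-01  2.984e-01 -7.000e-04]
 [ 2.984e-01 -9.544e-01  2.000e-04]
 [-6.000e-04 -4.000e-04 -1.000e+00]]
((286.0, 295.5), (61.0, 134.0), 90.0)
(array([449.69747925, -19.73713303]), 50.790077209472656, 25.60105323791504, np.float64(-1.2678621189830332))
t 63.7 shift [-0.01 -0.42  3.54] rows 1 per [-0.008 -0.416  3.541]
roll -0.0015 rows 1 per -0.0015 j6 after 0.9535417276236816 alt 4.095134381213475
```

View pics/w36.png

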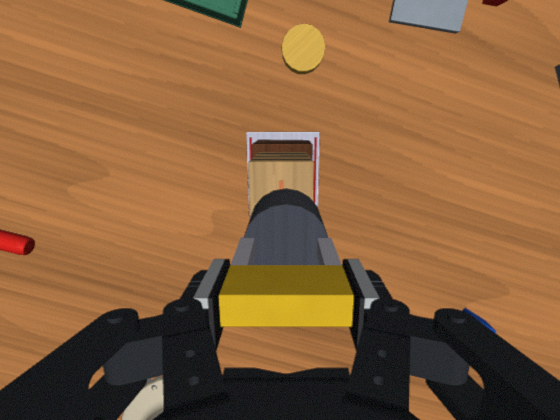

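Run:
```python
from h import *
i=ctrl.camera_info("wrist");im=cv2.imread("pics/w36.png");g=im[255:335,286];
V=hsv(im)[:,270:302,2].mean(1);print([(r,int(V[r])) for r in range(260,332)])
s=ctrl.sense()["eef_pos"]
for r in (294,326,310): print(r,rot().T@(onz(i,(286,r),s[2]+19.7)-s))
```

```text
[(260, 82), (261, 82), (262, 81), (263, 82), (264, 81), (265, 111), (266, 118), (267, 118), (268, 117), (269, 117), (270, 117), (271, 117), (272, 117), (273, 117), (274, 117), (275, 117), (276, 117), (277, 117), (278, 118), (279, 118), (280, 118), (281, 118), (282, 118), (283, 118), (284, 118), (285, 118), (286, 118), (287, 118), (288, 119), (289, 120), (290, 121), (291, 121), (292, 121), (293, 122), (294, 140), (295, 195), (296, 214), (297, 216), (298, 215), (299, 215), (300, 215), (301, 215), (302, 214), (303, 214), (304, 214), (305, 214), (306, 213), (307, 213), (308, 213), (309, 212), (310, 212), (311, 212), (312, 211), (313, 211), (314, 210), (315, 210), (316, 210), (317, 210), (318, 210), (319, 209), (320, 209), (321, 209), (322, 210), (323, 209), (324, 211), (325, 211), (326, 171), (327, 148), (328, 146), (329, 149), (330, 152), (331, 154)]
294 [ 6.54386953e+00 -3.26545115e-03 -1.97039433e+01]
326 [-7.24260334e+00 -1.23794650e-02 -1.96956401e+01]
310 [-2.46394503e-01 -7.75438467e-03 -1.96998537e+01]
```

Call:
{"op": "apply_moves", "data": {
  "commands": [
    [4.6,0,-0.2,0.8,0],
    [4.6,0,-0.2,1.2,0],
    [4.6,0,0,0.9,0],
    [4.6,0,0,0.3,0],
    [4.6,0,0,0,0],
    [4.6,0,0,0,0],
    [4.6,0,0,0,0]
  ]
}}

```text
time_s: 64.28
eef_pos: [442.9, -17.3, 266.4]
ee_rot: [0.0, 0.988, 0.151, 0.0]
force: [-0.1, 0.1, -4.9]
grip_width: 0.596
```

Run:
```python
from h import *
go([443,-17.5,259.5],.3045-np.pi/2)
```

```text
t 64.28 shift [0.01 0.02 0.69] rows 1 per [0.006 0.019 0.685]
roll -0.0004 rows 1 per -0.0004 j6 after 0.9616935735957295 alt 4.103286227185523
```

Call:
{"op": "apply_moves", "data": {
  "commands": [
    [4.6,0,0,0.3,0],
    [4.6,0,0,0.2,0],
    [4.6,0,0,0.1,0],
    [4.6,0,0,0,0],
    [4.6,0,0,0,0]
  ]
}}

```text
time_s: 64.7
eef_pos: [442.6, -17.2, 259.9]
ee_rot: [-0.0, 0.988, 0.151, -0.0]
force: [0.3, -0.6, -6.2]
grip_width: 0.592
```

Call:
{"op": "apply_moves", "data": {
  "commands": [
    [4.6,0,0,0.05,0],
    [4.6,0,0,0.05,0],
    [4.6,0,0,0,0],
    [4.6,0,0,0,0]
  ]
}}

```text
time_s: 65.03
eef_pos: [442.8, -17.2, 259.4]
ee_rot: [0.0, 0.988, 0.152, 0.001]
force: [-0.5, 0.4, 0.7]
grip_width: 0.589
```

Call:
{"op": "apply_moves", "data": {
  "commands": [
    [5.4,0,0,0,0],
    [6.5,0,0,0,0],
    [7.5,0,0,0,0],
    [8.5,0,0,0,0],
    [8.5,0,0,0,0],
    [8.5,0,0,-1,0],
    [8.5,0,0,-2,0],
    [8.5,0,0,-3,0],
    [8.5,0,0,-3,0],
    [8.5,-1.5,0,-1,0],
    [8.5,-2.5,0,0,0],
    [8.5,0,0,0,0]
  ]
}}

```text
time_s: 66.03
eef_pos: [402.6, -29.6, 359.9]
ee_rot: [0.001, 0.988, 0.151, 0.001]
force: [0.1, 0.2, -0.1]
grip_width: 0.995
```

Run:
```python
from h import *
i,im=cap("wrist","w37");print(ctrl.sense()["eef_pos"])
H=hsv(im);m=((H[...,0]>20)&(H[...,0]<35)&(H[...,1]>150)&(H[...,2]>150));m[300:]=0;m[:60]=0
c=biggest(m);print(cv2.minAreaRect(c),rect_world(i,c,279))
_,a=cap("scene","scene6");cv2.imwrite("pics/z11.png",cv2.resize(a[130:330,180:380],None,fx=3,fy=3,interpolation=2))
```

```text
[403.66788907 -29.42965901 359.50162721]
((285.5, 164.5), (21.0, 81.0), 90.0) (array([442.44674683, -16.94289589]), 51.695343017578125, 13.299641609191895, np.float64(-1.2679968083551638))
```

View pics/w37.png

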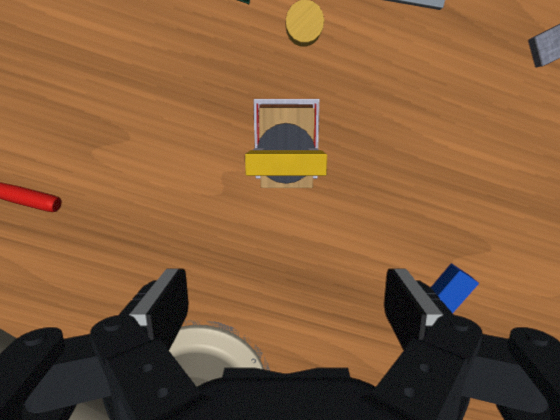

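View pics/z11.png

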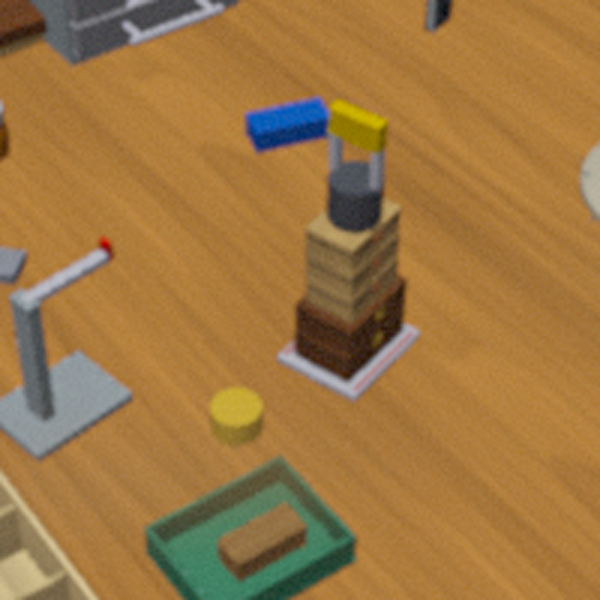

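View pics/scene6.png

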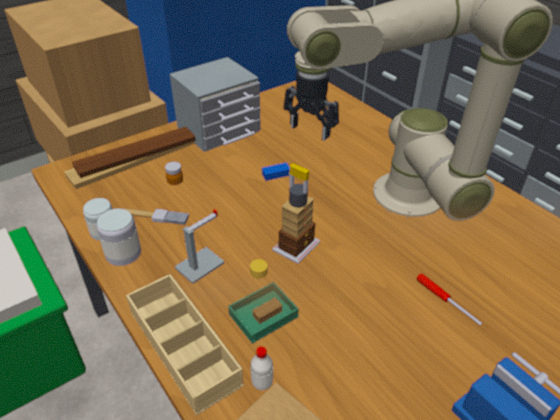

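The stack stands at (297,220) with the weight upright on top, the offcut is in the tray at (266,311), and every bystander is where it was. No other cases remain, so I'm handing in.

```bash
python3 -c "
from rig import ctrl
print(ctrl.sense()['time_s'],ctrl.finish_job())"
```

```text
the job is handed in; nothing more can be done
66.1333 None
```

I did the job as asked and handed it in at 66 s. The offcut went into the tray, then the two large and three small cases onto the plate, and last the weight onto the top case.

**Setback:** after I had stacked the second small case, it was knocked off and landed upside down on the bench. I leaned it on the tray's outer wall until it stood on its side. Then I tipped it over lid up and put it back as the top case.

**Last checks:**

| Item | Measured (mm, rad) | Plate (mm, rad) |
|---|---|---|
| Centre of top case | (443.1, -17.5) | (442.7, -17.6) |
| Angle of top case | 0.303 | 0.304 |
| Centre of weight's grip bar | (442.4, -16.9) | (442.7, -17.6) |

- **As each case was placed:** the measured centres were within about 1 mm of the plate's.
- **Final scene view:** the column and weight stand upright, and the offcut is in the tray. The bystanders in view are where they were, and no cases are left over.
- **Disagreements:** one colour mask read the top case 57.7 wide instead of 52, probably because it merged with a neighbouring edge. Its strip gave the same centre. Early heights from the fixed cameras came out a few mm low, and sizes from the wrist camera confirmed the stated heights.

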